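# Make up a blood-smear kit and a urine-strip kit

### The arm

A 6-joint arm with a two-finger parallel gripper is mounted at the origin on a cart in front of the work surface, level with it; the furniture and walls round the work are solid. World frame = base frame: x ahead of the robot, y to its left, z up, the work surface at z = 0. Lengths are in m, angles in rad, forces in N, time in s.
With the tool pointing down it reaches from about 0.3 to 0.875 m from the base axis. Payload 6.4 kg.
Tool frame: the origin (TCP) lies midway between the tips of the shut fingers; the grasp point (between the pads) lies 19 mm behind it; z points along the fingers, y is the direction in which the jaws open and shut (so a half turn about z gives the same grasp; the last joint's range is limited). The gripper opens to 85 mm and grips with 20 to 120 N. Pads are 22 mm wide; open, the fingers measure 114 mm over their backs; the gripper's body (76 mm by 85 mm) begins 54 mm behind the grasp point. The pads swing forward as they close: fully open they stand 13 mm farther back than shut.
Start: joints at [-1.452, 0.181, 1.607, -0, 1.354, -0.206], TCP at [0.184, -0.545, 0.231] pointing down, gripper open.
Joint ranges: [-2.99, 2.99], [-0.89, 2.07], [0.3, 2.58], [-1.14, 4.28], [0, 2.63], [-3.12, 3.12]. Speed limits (rad/s): [2.57, 2.57, 3.01, 3.14, 3.14, 3.14].

### API

Orientations are given as a unit quaternion [w, x, y, z].
In Python, from bench import get_obs, camera, hand_in gives the robot as it stands.
- The arm moves only by the tool drive_tool, never from a script. Its argument "deltas" is a list of rows, each a list of 2 entries, a list of its own where there are three numbers: the shift along the world's x, y, z in m, then the turn about the world's z in rad. A call has 1 to 10 rows; each row shifts and turns the pose as measured when the row begins; what a row does not reach is not made up. A row lasts 1/10 s, in which the tool goes at most 50 mm and 8.59 degrees, less where a joint would pass 70% of its speed; a pose out of reach is approached as far as the arm can. A call is refused whole if a number of a shift passes 0.05 or a number of a turn 0.15, either way. A call with a gripper value outside its range is refused whole. "gripper" is the opening, from 0 (shut) to 1 (fully open), set as the call begins (left out, the last holds). The fingers move at their own pace and stop on an object; the grip force is fixed at half the most. Time passes only in rows, so rows that do not move let the fingers close. It gives the time, the measured TCP pose, the force and the opening at its end, in the units of the state.
- get_obs(): the state, without advancing time (a new reading comes with each control period).
- camera(name): name is "scene" or "top" or "wrist"; returns a dict with "frame" (400x640x3 uint8, red, green, blue), "fx", "fy", "cx", "cy" (pixels), "eye" and "attitude" of the camera in the world. Camera axes: x right, y down, z forward; pixel columns grow to the right and rows downward; lengths in m; the calibration is good to about 2 mm. A picture is of the moment at which its call begins. There is no depth.
- hand_in(): hands the job in, once; it reports no verdict.
The state is a dict: "time_s": time; "q": joint angles; "dq": joint speeds; "joint_efforts": joint torques, N m; "eef_pos": TCP position; "eef_rot": TCP orientation; "wrist_force": force on the tool from outside, world axes, zero at the start; "torque": the same for the moment, N m; "opening": opening from 0.0 (shut) to 1.0 (fully open).
Only numpy, scipy, OpenCV 4.12 (cv2) and the standard library are available. Lean on these libraries where they do the work, as an engineer would, in place of code of your own. Each camera call takes 0.05 s, during which the arm holds its last target.

### The job

Make up the two kits from the stock on the bench. The larger foam tray becomes the blood-smear kit: the black slide case, the amber stain bottle and the thick marker that writes on glass; the smaller tray becomes the urine-strip kit: the white strip vial and the slim pen for the record. Lay each thing right down in the pocket shaped for it, bottle and vial standing upright, and leave the blue-capped vial and the tape roll where they are.

Things in the scene. Friction and masses are not known exactly. Their poses are not given: they have to be found in the camera images.
- slide_case_mid (a point): Flat black hinged case of microscope slides (lid stays shut), 88 x 53 x 21 mm, 90 g, lying on white bench paper (1.5 mm). The point is its centre, half-way up (10.5 mm above its underside); x along its 88 mm length, y across its 53 mm width, z up.
- marker_mid (a point): Thick black felt marker, 14 mm wide, 140 mm long, 14 mm high (clip to 16), 16 g, lying on white bench paper (1.5 mm). The point is its centre, 7 mm above its underside; y along its length, z up. It does not roll.
- pen_mid (a point): Slim ballpoint pen, half black barrel and half bare metal, 10 mm wide, 136 mm long, 10 mm high (clip to 12), 12 g, lying on white bench paper (1.5 mm). The point is its centre, 5 mm above its underside; y along its length, z up. It does not roll.
- amber_bottle_mid (a point): Upright amber stain bottle with a narrow dark cap, 33 mm diameter (body to 74 mm height, cap 22 mm wide above it), 92 mm tall, 50 g, standing on the worktop. The point is on its axis, half-way up (46 mm above its underside); z up.
- strip_vial_mid (a point): Upright white test-strip vial with a white snap cap, body 31 mm diameter up to 78 mm, cap 34 mm wide above it, 90 mm tall, 22 g, standing on the worktop. The point is on its axis, half-way up (45 mm above its underside); z up.
- smear_tray: Larger kit tray, fixed, 205 x 152 x 13 mm: grey foam flush with a white rim. Origin: centre of underside; x along 205. Pockets, white floor 4 mm up, centre (x, y) mm: slide case 106 x 71 at (-40, -32.5); bottle, round, 52 wide, at (65.5, -32.5); marker 162 x 34 at (0, 51). Finger notches at mid-length of case and marker pockets, 50 long: out through the rim, inwards to y 13.5 and y 21.
- strip_tray: Smaller kit tray, fixed, 180 x 115 x 13 mm: grey foam flush with a white rim. Origin: centre of underside; x along 180. Pockets, white floor 4 mm up, centre (x, y) mm: vial, round, 52 wide, at (56, -23.5); pen 158 (x) x 34 at (0, 32.5), with finger notches 50 long at its mid-length: out through the rim on the one side, to y 2.5 on the other.
- tall_vial_mid (a point): Bystander: taller, slimmer vial with a blue cap, body 28 mm diameter, cap 31 mm, 104 mm tall, standing where bottles stand. It stays where it is. The point is on its axis, half-way up (52 mm).
- tape_roll_mid (a point): Bystander: flat roll of white paper tape, 52 mm diameter, 13 mm high, lying on the worktop. It stays where it is. The point is its centre, half-way up.

How it is judged:
At the end, for the whole second after the job is handed in: Each thing in its own pocket, down on its floor within 4 mm: centres within 13 mm (marker, pen 15 along, 14 across), long things within 0.25 rad of the pocket, case flat and bottles upright within 0.12 rad, all released and at rest; blue-capped vial and tape roll within 25 mm of their start (x of slide_case_mid in the frame of smear_tray between -0.053 and -0.027 m and y of slide_case_mid in the frame of smear_tray between -0.0455 and -0.0195 m and z of slide_case_mid in the frame of smear_tray between 0.0105 and 0.0185 m and angle between the x axis of slide_case_mid and the x axis of smear_tray, either way round below 0.25 rad and angle between each of slide_case_mid, amber_bottle_mid, strip_vial_mid's own z axis and vertical below 0.12 rad and x of marker_mid in the frame of smear_tray between -0.015 and 0.015 m and y of marker_mid in the frame of smear_tray between 0.037 and 0.065 m and z of marker_mid in the frame of smear_tray between 0.007 and 0.015 m and angle between the y axis of marker_mid and the x axis of smear_tray, either way round below 0.25 rad and x of amber_bottle_mid in the frame of smear_tray between 0.0525 and 0.0785 m and y of amber_bottle_mid in the frame of smear_tray between -0.0455 and -0.0195 m and z of amber_bottle_mid in the frame of smear_tray between 0.046 and 0.054 m and x of pen_mid in the frame of strip_tray between -0.015 and 0.015 m and y of pen_mid in the frame of strip_tray between 0.0185 and 0.0465 m and z of pen_mid in the frame of strip_tray between 0.005 and 0.013 m and angle between the y axis of pen_mid and the x axis of strip_tray, either way round below 0.25 rad and x of strip_vial_mid in the frame of strip_tray between 0.043 and 0.069 m and y of strip_vial_mid in the frame of strip_tray between -0.0365 and -0.0105 m and z of strip_vial_mid in the frame of strip_tray between 0.045 and 0.053 m and linear speed of each of slide_case, marker, amber_bottle, pen, strip_vial below 0.02 m/s and distance of each of tall_vial_mid, tape_roll_mid from where it was at the start of the episode below 0.025 m); the robot touches nothing.
It fails at once if the amber bottle or the strip vial is tipped over (angle between any of amber_bottle_mid, strip_vial_mid's own z axis and vertical above 0.7 rad).
It fails at once if the blue-capped vial is knocked over or moved away, or the tape roll moved away (angle between tall_vial_mid's own z axis and vertical above 0.5 rad or distance of any of tall_vial_mid, tape_roll_mid from where it was at the start of the episode above 0.04 m).
It also fails if it takes over 147 s, if anything falls off the work surface, if the arm or the gripper's body presses on something with over 40 N, if the wrist force passes 120 N, or if a joint passes its speed limit or range.

## Working session

There is one attempt and no reset: what is moved stays moved. The work goes in short steps, Python scripts to look and compute and a tool call to move; the robot and the scene stay as the last step left them, time stands still between calls to the robot, and variables do not carry over. Pictures are saved under pics/ and viewed, and the job is handed in when it is done.

Besides the shell and the picture viewer there is one more tool, called after "Emit:" as name(argument=value, ...), one argument or row to a line, values as JSON. drive_tool: Moves the arm, as the interface text tells. Its arguments: {"type":"object","properties":{"deltas":{"type":"array","items":{"type":"array"}},"gripper":{"type":"number"}},"required":["deltas"]}

```bash
mkdir -p pics; ls
python3 - <<'E'
from bench import get_obs,camera
import cv2
print(get_obs())
for n in("scene","top","wrist"):
    c=camera(n);cv2.imwrite(f"pics/{n}0.png",c["frame"][:,:,::-1])
    print(n,{k:c[k] for k in c if k!="frame"})
E
```

```text
pics
{'time_s': 0.0, 'q': array([-1.45228693e+00,  1.81551608e-01,  1.60801524e+00,  1.12500525e-05,
        1.35381063e+00, -2.06301009e-01]), 'dq': array([-0.00074919, -0.00154702, -0.00161589, -0.00308301,  0.00041736,
       -0.00030278]), 'joint_efforts': array([ 8.75640671e-05, -4.44869006e+01, -3.51336908e+01, -2.06644281e-04,
        8.84516659e-03,  1.84827871e-05]), 'eef_pos': array([ 0.18345106, -0.54435962,  0.23037472]), 'eef_rot': array([-8.91310593e-04,  9.86841039e-01,  1.61690960e-01,  4.46472834e-05]), 'wrist_force': array([0.3920083 , 0.33648108, 0.13513651]), 'torque': array([ 0.01968035,  0.04555052, -0.00916812]), 'opening': 1.000677953928419}
scene {'fx': 439.0830397055547, 'fy': 439.0830397055547, 'cx': 321.36041025197636, 'cy': 200.86602318358237, 'eye': array([-0.07849803,  0.87857898,  0.89318609]), 'attitude': array([ 0.12983871, -0.27972373,  0.85091759, -0.42524793])}
top {'fx': 399.22467265362087, 'fy': 399.22467265362087, 'cx': 324.3567094290629, 'cy': 197.79704790524656, 'eye': array([0.34884369, 0.0146301 , 1.19104625]), 'attitude': array([ 0.056152  , -0.69905076,  0.70969236, -0.06716949])}
wrist {'fx': 352.2892195177463, 'fy': 352.2892195177463, 'cx': 315.9595251268158, 'cy': 201.1042078848868, 'eye': array([ 0.25708352, -0.51939864,  0.37334549]), 'attitude': array([ 0.12425431,  0.80236674, -0.57671325, -0.0903898 ])}
```

View pics/top0.png

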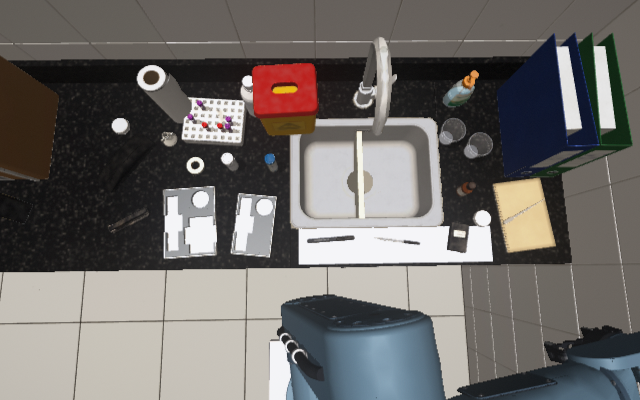

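View pics/scene0.png

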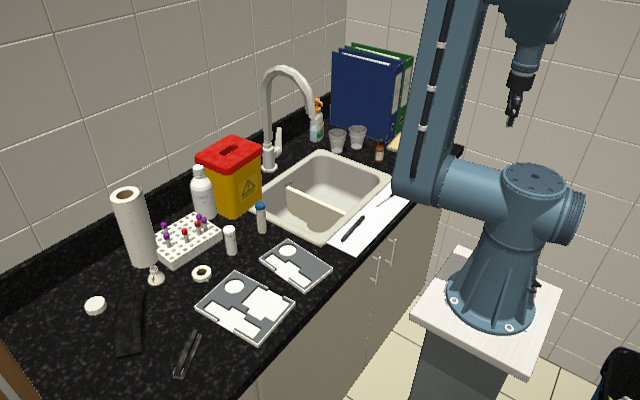

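View pics/wrist0.png

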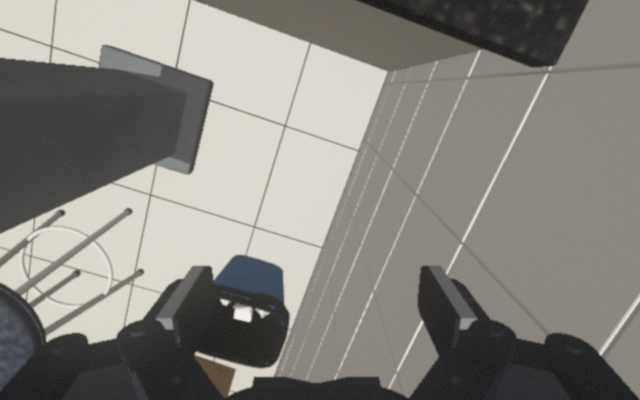

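```bash
cat > h.py <<'E'
from bench import get_obs,camera
import cv2,numpy as np
from scipy.spatial.transform import Rotation as R
def rot(c): q=c["attitude"]; return R.from_quat([q[1],q[2],q[3],q[0]]).as_matrix()
def ray(c,u,v,z):
    d=rot(c)@np.array([(u-c["cx"])/c["fx"],(v-c["cy"])/c["fy"],1]); e=c["eye"]
    return e+d*(z-e[2])/d[2]
def proj(c,p):
    q=rot(c).T@(np.array(p)-c["eye"]); return np.array([c["fx"]*q[0]/q[2]+c["cx"],c["fy"]*q[1]/q[2]+c["cy"]])
def crop(c,x0,x1,y0,y1,s,name):
    im=c["frame"][y0:y1,x0:x1,::-1]; cv2.imwrite("pics/"+name,cv2.resize(im,None,fx=s,fy=s,interpolation=cv2.INTER_CUBIC))
E
python3 - <<'E'
from h import *
c=camera("top")
crop(c,150,300,140,270,5,"t_l.png"); crop(c,290,510,165,265,3.6,"t_r.png")
s=camera("scene");crop(s,180,340,180,350,3.4,"s_l.png");crop(s,320,440,120,260,4,"s_r.png")
E
```

```text
(no output)
```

View pics/t_l.png

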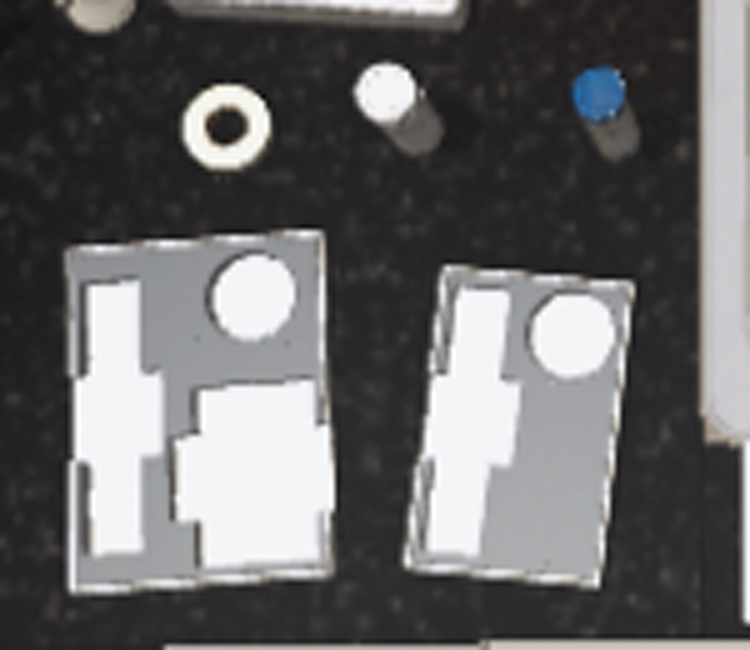

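View pics/t_r.png

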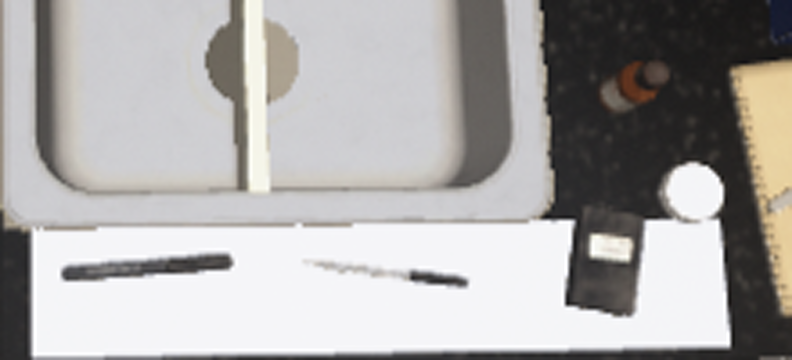

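View pics/s_l.png

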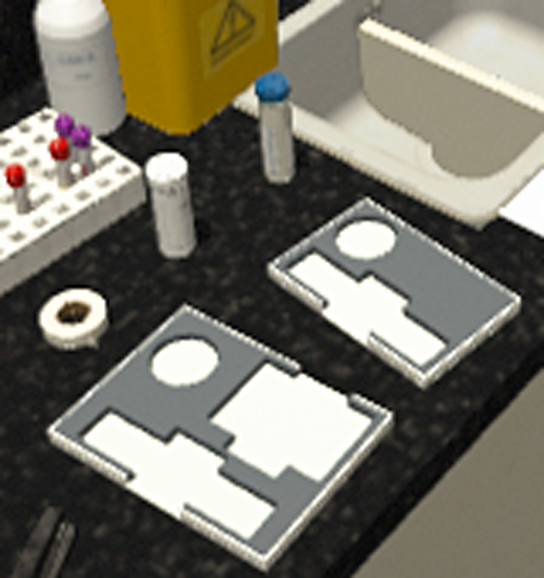

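View pics/s_r.png

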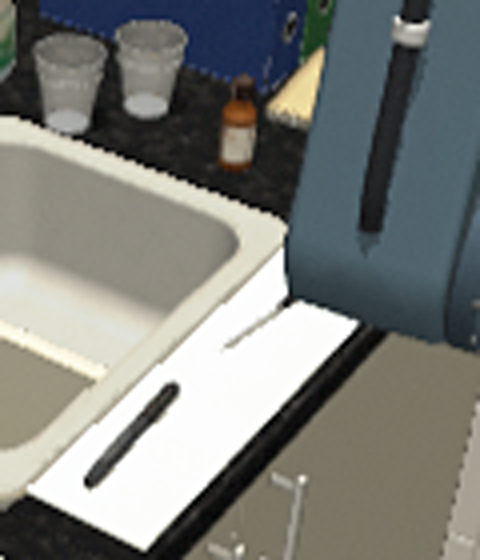

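```bash
cat > meas.py <<'E'
from h import *
c=camera("top"); f=c["frame"].astype(int); g=f.min(2); hsv=cv2.cvtColor(c["frame"],cv2.COLOR_RGB2HSV)
def comp(mask,seed,box=None):
    m=mask.astype(np.uint8)
    if box: b=np.zeros_like(m); x0,x1,y0,y1=box; b[y0:y1,x0:x1]=1; m=m*b
    n,l,st,ce=cv2.connectedComponentsWithStats(m,connectivity=4)
    u,v=seed; k=l[v,u]
    if k==0:
        k=1+np.argmin(np.linalg.norm(ce[1:]-np.array(seed),axis=1))
    return (l==k).astype(np.uint8),ce[k],st[k]
for nm,seed,box in(("smear",(187,250),(155,223,180,265)),("strip",(262,240),(226,282,190,262))):
    m,ce,st=comp(g>95,seed,box)
    cn=max(cv2.findContours(m,0,cv2.CHAIN_APPROX_NONE)[0],key=cv2.contourArea)
    pts=np.array([ray(c,u,v,0.013)[:2] for u,v in cn[:,0].astype(float)])*1000
    r=cv2.minAreaRect(pts.astype(np.float32)); print(nm,r,"(expect 205x152/180x115)")
    w=np.array([ray(c,u,v,0.013)[:2] for v,u in np.argwhere(m)]).mean(0)
    print(" centroid",w)
P=lambda m,z:[ray(c,u,v,z) for v,u in np.argwhere(m)]
for nm,seed,mask,z,box in(("marker",(330,239),g<110,.0085,(300,372,232,250)),("pen",(412,242),g<160,.0065,(372,425,232,250)),("case",(458,245),g<110,.0225,(440,475,218,255))):
    m,ce,st=comp(mask,seed,box)
    p=np.array(P(m,z))[:,:2]*1000; r=cv2.minAreaRect(p.astype(np.float32)); mu=p.mean(0)
    w,V=np.linalg.eigh(np.cov(p.T)); d=V[:,1]
    print(nm,len(p),"rect",r,"mean",mu,"dir",np.degrees(np.arctan2(d[1],d[0])))
for nm,seed,mask,z in(("tape",(189,165),g>110,.013),("stripcap",(227,158),g>150,.09),("bluecap",(270,158),(f[:,:,2]-f[:,:,0]>50),.104)):
    m,ce,st=comp(mask,seed,(185,285,150,176)); p=np.array(P(m,z))[:,:2]*1000
    print(nm,len(p),cv2.minEnclosingCircle(p.astype(np.float32)),p.mean(0))
E
python3 meas.py
```

```text
smear ((491.1249694824219, 393.7629699707031), (207.84548950195312, 155.0267791748047), 3.0605838298797607) (expect 205x152/180x115)
 centroid [0.48914061 0.39365272]
strip ((479.434814453125, 205.66635131835938), (116.81098175048828, 182.29222106933594), 83.94652557373047) (expect 205x152/180x115)
 centroid [0.47807088 0.20535747]
marker 150 rect ((433.0203857421875, -20.530059814453125), (11.263479232788086, 136.80545043945312), 3.876842737197876) mean [433.32686745 -26.19049873] dir 93.98712212482943
pen 42 rect ((420.6247253417969, -260.543212890625), (47.69479751586914, 7.557973861694336), 80.99726867675781) mean [ 420.73099925 -260.50427697] dir 81.41600293099236
case 650 rect ((438.81524658203125, -395.3861999511719), (101.42957305908203, 99.83361053466797), 89.16470336914062) mean [ 446.3175745  -395.12626763] dir 167.0990450655344
tape 188 ((662.978515625, 385.5310974121094), 26.471649169921875) [662.95336215 384.60739254]
stripcap 107 ((661.86181640625, 271.5141906738281), 16.559247970581055) [661.72816683 271.5205008 ]
bluecap 81 ((654.86767578125, 148.5367889404297), 14.704517364501953) [655.34253631 149.09844677]
```

Run:
```python
from h import *
t=camera("top");s=camera("scene")
def tri(a,b):
    A=[];B=[]
    for c,(u,v) in((t,a),(s,b)):
        d=rot(c)@np.array([(u-c["cx"])/c["fx"],(v-c["cy"])/c["fy"],1]);d/=np.linalg.norm(d)
        M=np.eye(3)-np.outer(d,d);A.append(M);B.append(M@c["eye"])
    x=np.linalg.lstsq(np.vstack(A),np.hstack(B),rcond=None)[0];return x,[np.linalg.norm(M@x-b) for M,b in zip(A,B)]
print("spout",tri((379,133),(313,112)))
print("arch top",tri((381,45),(288,68)))
print("redbox near-left top corner",tri((258,118),(208,164)))
print("amber cap",tri((470,184),(381,141)))
print("strip vial cap",tri((227,158),(229,227)))
for z in(.0,.04,.1): print(ray(t,215,143,z),ray(t,466,188,z))
crop(t,440,490,170,260,6,"t_c.png")
f=t["frame"]
h=cv2.cvtColor(f,cv2.COLOR_RGB2HSV)
m=(h[:,:,0]<14)&(h[:,:,1]>120)&(h[:,:,2]>60);m[:170]=0;m[200:]=0;m[:,:450]=0;m[:,:].copy()
m[:,480:]=0
p=np.argwhere(m);print("amber px",p.mean(0)[::-1],len(p))
```

```text
spout (array([ 0.6669161 , -0.13114309,  0.2859491 ]), [np.float64(0.004402869895584845), np.float64(0.00440286989558417)])
arch top (array([ 0.79709197, -0.13473245,  0.40505301]), [np.float64(0.02157386089860468), np.float64(0.021573860898603688)])
redbox near-left top corner (array([0.7647244 , 0.18774064, 0.20655964]), [np.float64(0.03430234885376591), np.float64(0.03430234885376548)])
amber cap (array([ 0.57479855, -0.41972218,  0.08753918]), [np.float64(0.0029555538977419143), np.float64(0.0029555538977415067)])
strip vial cap (array([0.66115166, 0.27004445, 0.09400064]), [np.float64(0.0007817103030032988), np.float64(0.0007817103030034106)])
[0.73558513 0.32965045 0.        ] [ 0.58326955 -0.43948463  0.        ]
[0.72259684 0.31907083 0.04      ] [ 0.57539661 -0.42423368  0.04      ]
[0.7031144  0.30320141 0.1       ] [ 0.5635872  -0.40135725  0.1       ]
amber px [465.9137931  188.17241379] 58
```

View pics/t_c.png

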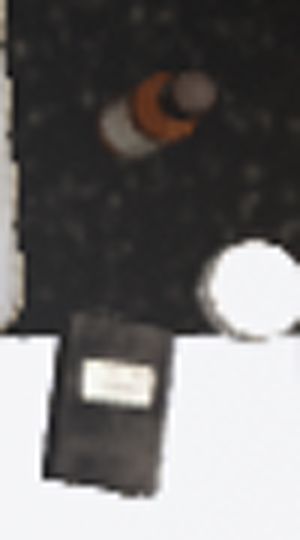

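Emit:
drive_tool(
  deltas=[
    [[0.03, 0.035, 0.02], -0.1],
    [[0.03, 0.035, 0.02], -0.1],
    [[0.03, 0.035, 0.02], -0.1],
    [[0.03, 0.035, 0.02], -0.1],
    [[0.03, 0.035, 0], -0.1],
    [[0.03, 0.035, 0], 0],
    [[0, 0, 0], 0],
  ],
  gripper=1,
)

```text
time_s: 1.1
eef_pos: [0.3659, -0.3286, 0.313]
eef_rot: [-0.001, 0.995, -0.1, 0.003]
wrist_force: [-0.4, -0.2, -0.2]
opening: 0.998
```

Run:
```python
from h import *
w=camera("wrist");cv2.imwrite("pics/w1.png",w["frame"][:,:,::-1])
o=get_obs();print(o["eef_pos"],o["eef_rot"],o["q"],w["eye"],rot(w)[:,2])
```

```text
[ 0.36465146 -0.33039147  0.31282451] [-3.54908983e-04  9.94881347e-01 -1.01018182e-01  2.51130870e-03] [-0.98077868 -0.0714563   1.70729781  0.00433222  1.50309689  0.79211254] [ 0.44115362 -0.34395145  0.45629347] [-0.29188138  0.06232063 -0.95442202]
```

View pics/w1.png

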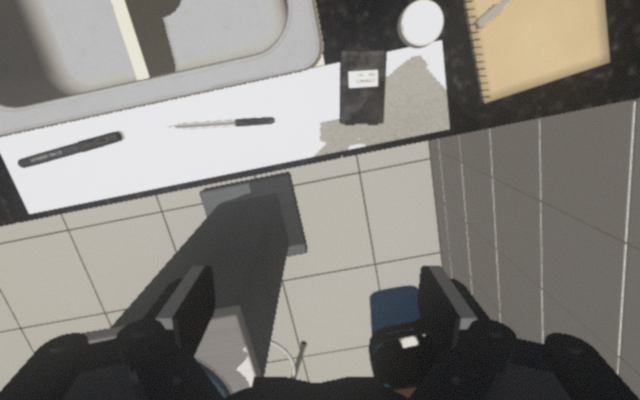

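```bash
cat > meas2.py <<'E'
from h import *
import sys
def bright(c):return c["frame"].astype(int).max(2)
def blob(c,seed,box,th,z,hull=True):
    x0,x1,y0,y1=box; m=np.zeros(c["frame"].shape[:2],np.uint8); m[y0:y1,x0:x1]=(bright(c)<th)[y0:y1,x0:x1]
    n,l=cv2.connectedComponents(m); m=(l==l[seed[1],seed[0]]).astype(np.uint8) if l[seed[1],seed[0]] else m
    cn=np.vstack([k for k in cv2.findContours(m,0,cv2.CHAIN_APPROX_NONE)[0]])[:,0].astype(float)
    p=np.array([ray(c,u,v,z)[:2] for u,v in cn])*1000
    q=np.array([ray(c,u,v,z)[:2] for v,u in np.argwhere(m)])*1000
    w,V=np.linalg.eigh(np.cov(q.T));d=V[:,1]
    return cv2.minAreaRect(p.astype(np.float32)),q.mean(0),np.degrees(np.arctan2(d[1],d[0]))%180
E
python3 - <<'E'
from meas2 import *
w=camera("wrist")
print("marker",blob(w,(70,150),(10,130,125,172),110,.0085))
print("pen",blob(w,(255,121),(165,280,112,132),185,.0065))
print("pen dark",blob(w,(255,121),(165,280,112,132),100,.0065))
print("case",blob(w,(362,105),(330,395,45,130),100,.0225))
crop(w,320,460,30,140,5,"w1c.png")
E
```

```text
marker (((434.7116394042969, -20.11566925048828), (11.569056510925293, 141.48403930664062), 3.405381679534912), array([435.00420999, -26.72008236]), np.float64(93.57205490299737))
pen (((426.4720458984375, -222.94676208496094), (124.84587860107422, 9.699036598205566), 82.67082214355469), array([ 424.49109172, -238.93087796]), np.float64(82.14043451069003))
pen dark (((421.7594299316406, -259.26446533203125), (44.1523323059082, 6.0597333908081055), 82.64665222167969), array([ 421.9800454 , -257.84631666]), np.float64(82.10173168009118))
case (((435.46575927734375, -397.35888671875), (72.58901977539062, 86.54438018798828), 78.35813903808594), array([ 438.26584305, -396.12910719]), np.float64(173.88021825884732))
```

View pics/w1c.png

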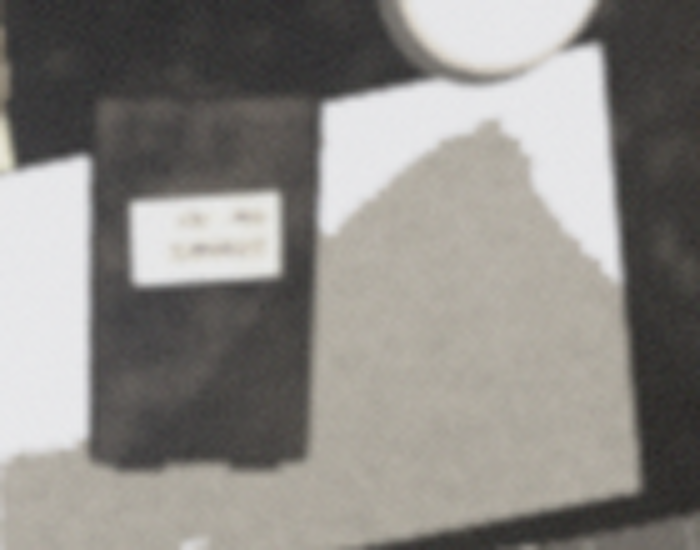

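Run:
```python
from meas2 import *
w=camera("wrist")
P=np.array([ray(w,320+a/5,30+b/5,.0225)[:2] for a,b in((97,98),(322,98),(305,460),(90,458))])
print(P,[np.linalg.norm(P[i]-P[(i+1)%4]) for i in range(4)],P.mean(0))
d=P[0]-P[3]+P[1]-P[2];print(np.degrees(np.arctan2(d[1],d[0])))
d=np.array([ray(w,482-0,0,0)[:2]])
print("white lid",ray(w,421,24,.03))
```

```text
[[ 0.47688728 -0.38160207]
 [ 0.46649727 -0.43161074]
 [ 0.38758632 -0.41583845]
 [ 0.39856566 -0.36525115]] [np.float64(0.05107660368106454), np.float64(0.08047175969183198), np.float64(0.05176505501811367), np.float64(0.08001017729011317)] [ 0.43238413 -0.3985756 ]
-11.54683625160422
white lid [ 0.48349575 -0.47309716  0.03      ]
```

Run:
```python
from meas2 import *
w=camera("top")
for a,b in((75,315),(175,335),(158,497),(45,478)): print(ray(w,440+a/6,170+b/6,.0225)[:2],ray(w,440+a/6,170+b/6,.0015)[:2])
```

```text
[ 0.47554218 -0.38267557] [ 0.47781908 -0.38981557]
[ 0.46494077 -0.43137706] [ 0.46702716 -0.43939228]
[ 0.38616276 -0.41677184] [ 0.38683342 -0.42452459]
[ 0.39618863 -0.3622477 ] [ 0.39703947 -0.36902058]
```

Emit:
drive_tool(
  deltas=[
    [[0.022, -0.023, -0.04], 0],
    [[0.022, -0.023, -0.04], 0],
    [[0.022, -0.023, -0.04], 0],
    [[0, 0, -0.04], 0],
    [[0, 0, -0.04], 0],
    [[0, 0, -0.03], 0],
    [[0, 0, -0.01], 0],
    [[0, 0, 0], 0],
  ],
  gripper=0.9,
)

```text
time_s: 2.1
eef_pos: [0.4188, -0.4158, 0.0658]
eef_rot: [0.002, 0.994, -0.114, 0.002]
wrist_force: [0.5, 0.5, 0.5]
opening: 0.905
```

Emit:
drive_tool(
  deltas=[
    [[0.013, 0.017, 0], 0.025],
    [[0, 0, -0.02], 0],
    [[0, 0, -0.02], 0],
    [[0, 0, -0.01], 0],
    [[0, 0, 0], 0],
    [[0, 0, 0], 0],
  ],
  gripper=0.9,
)

```text
time_s: 2.7
eef_pos: [0.4339, -0.4083, 0.0249]
eef_rot: [0.008, 0.995, -0.104, 0.007]
wrist_force: [-0.1, 0.5, -0.2]
opening: 0.903
```

Run:
```python
from h import *
w=camera("wrist");cv2.imwrite("pics/w2.png",w["frame"][:,:,::-1])
o=get_obs();print(o["eef_pos"],o["eef_rot"],o["q"])
```

```text
[ 0.43394012 -0.40844438  0.02502347] [ 0.00817829  0.99456354 -0.10355228  0.0073078 ] [-9.54233533e-01  4.72669581e-01  1.69449965e+00  2.40603312e-04
  9.52488666e-01  8.23914500e-01]
```

View pics/w2.png

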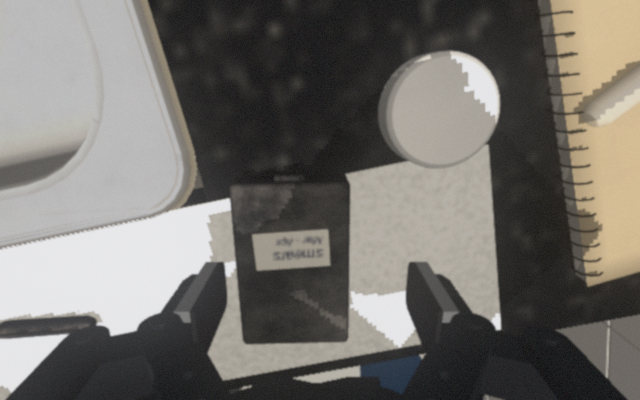

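Run:
```python
from h import *
w=camera("wrist");o=get_obs();p=o["eef_pos"]
print(proj(w,[p[0],p[1],.0225]))
P=[ray(w,u,v,.0225)[:2] for u,v in((231,185),(350,184),(348,342),(243,342))];print(np.array(P),np.mean(P,0))
d=P[0]-P[3]+P[1]-P[2];print(np.degrees(np.arctan2(d[1],d[0])))
```

```text
[316.55044635 265.75233659]
[[ 0.47914805 -0.38047587]
 [ 0.46887074 -0.43034542]
 [ 0.38982023 -0.41492595]
 [ 0.40112054 -0.3643622 ]] [ 0.43473989 -0.39752736]
-11.351152449862592
```

Emit:
drive_tool(
  deltas=[
    [[0.001, 0.01, 0], 0.01],
    [[0, 0, 0], 0],
    [[0, 0, 0], 0],
  ],
)

```text
time_s: 3.1
eef_pos: [0.4357, -0.3983, 0.027]
eef_rot: [0.009, 0.995, -0.098, 0.008]
wrist_force: [0.2, -0.2, 0.6]
opening: 0.906
```

Emit:
drive_tool(
  deltas=[
    [[0, 0.001, -0.01], 0],
    [[0, 0, -0.007], 0],
    [[0, 0, 0], 0],
    [[0, 0, 0], 0],
  ],
)

```text
time_s: 3.5
eef_pos: [0.4357, -0.3967, 0.0082]
eef_rot: [0.009, 0.995, -0.098, 0.008]
wrist_force: [0.1, 0.3, 0.5]
opening: 0.899
```

Emit:
drive_tool(
  deltas=[
    [[0, 0, 0], 0],
    [[0, 0, 0], 0],
    [[0, 0, 0], 0],
    [[0, 0, 0], 0],
    [[0, 0, 0], 0],
    [[0, 0, 0], 0],
    [[0, 0, 0], 0],
    [[0, 0, 0], 0],
  ],
  gripper=0,
)

```text
time_s: 4.3
eef_pos: [0.4356, -0.397, 0.0084]
eef_rot: [0.009, 0.995, -0.098, 0.008]
wrist_force: [0.0, 0.2, -0.2]
opening: 0.593
```

Emit:
drive_tool(
  deltas=[
    [[0, 0, 0.02], 0],
    [[0, 0, 0.03], 0],
    [[0, 0, 0.04], 0],
    [[0, 0, 0.04], 0],
  ],
)

```text
time_s: 4.7
eef_pos: [0.4313, -0.3914, 0.1341]
eef_rot: [0.003, 0.995, -0.098, 0.003]
wrist_force: [0.1, -0.4, -0.2]
opening: 0.596
```

Run:
```python
from h import *
w=camera("wrist");cv2.imwrite("pics/w3.png",w["frame"][:,:,::-1])
o=get_obs();print(o["eef_pos"],o["eef_rot"],o["q"],o["opening"],o["wrist_force"])
```

```text
[ 0.43400633 -0.39475702  0.14191835] [ 0.00683631  0.9951495  -0.09794094  0.00619019] [-9.40313704e-01  2.87693671e-01  1.66891189e+00  1.45515361e-04
  1.16654242e+00  8.26631395e-01] 0.5977360331499735 [ 3.49790039 -2.87147621  3.64338334]
```

View pics/w3.png

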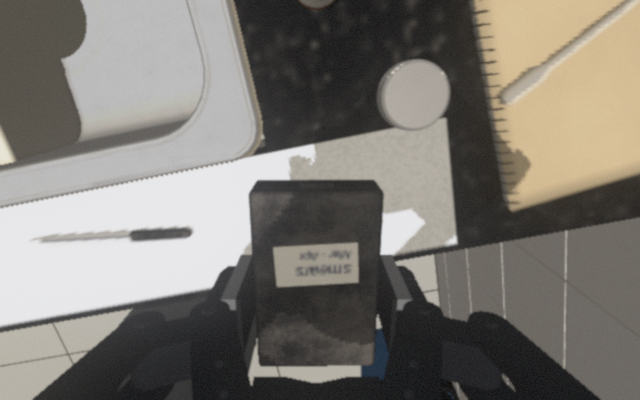

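Emit:
drive_tool(
  deltas=[
    [[0, 0.03, 0.01], 0],
    [[0, 0.045, 0], 0.03],
    [[0, 0.045, 0], 0.03],
    [[0, 0.045, 0], 0.03],
    [[0, 0.045, 0], 0.03],
    [[0, 0.045, 0], 0.03],
    [[0, 0.045, 0], 0.03],
    [[0, 0.045, 0], 0.03],
    [[0, 0.045, 0], 0.03],
    [[0, 0.045, 0], 0.0],
  ],
)

```text
time_s: 5.75
eef_pos: [0.4336, 0.0466, 0.1578]
eef_rot: [0.011, 1.0, 0.021, 0.015]
wrist_force: [0.9, -0.9, -0.9]
opening: 0.598
```

Emit:
drive_tool(
  deltas=[
    [[0, 0.045, 0], 0],
    [[0, 0.045, 0], 0],
    [[0, 0.045, 0], 0],
    [[0, 0.045, 0], 0],
    [[0, 0.045, 0], 0],
    [[0.006, 0.03, 0], 0],
    [[0.006, 0.02, 0], 0],
    [[0, 0, 0], 0],
    [[0, 0, 0], 0],
  ],
)

```text
time_s: 6.65
eef_pos: [0.4421, 0.3397, 0.1576]
eef_rot: [0.01, 0.999, 0.026, 0.017]
wrist_force: [-0.5, -0.0, -0.8]
opening: 0.599
```

Run:
```python
from h import *
w=camera("wrist");cv2.imwrite("pics/w4.png",w["frame"][:,:,::-1])
o=get_obs();print(o["eef_pos"],o["eef_rot"],o["q"],o["opening"],o["wrist_force"])
```

```text
[0.4421745  0.33944169 0.15766014] [0.01006879 0.99947629 0.02540549 0.01733016] [ 0.46098517  0.20903384  1.73174499 -0.03559101  1.17810062  1.99420259] 0.5986864830576812 [ 0.0335246  -0.39784809 -0.21459131]
```

View pics/w4.png

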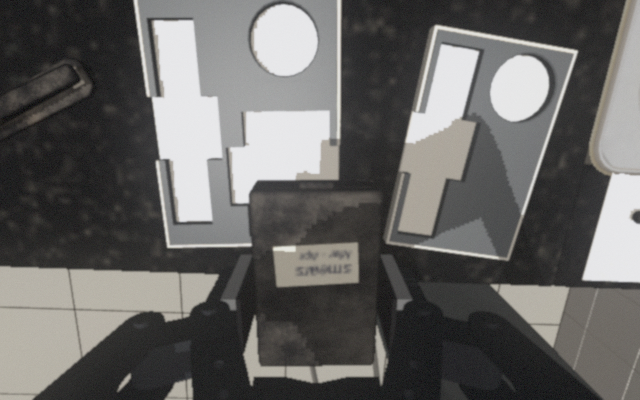

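```bash
cat >> h.py <<'E'
def st():
    o=get_obs();q=o["eef_rot"];M=R.from_quat([q[1],q[2],q[3],q[0]]).as_matrix()
    print("tcp",o["eef_pos"].round(4),"yaw",np.degrees(np.arctan2(M[1,0],M[0,0])).round(2),"toolz",M[:,2].round(3),"open",round(float(o["opening"]),3),"F",o["wrist_force"].round(1),"t",round(float(o["time_s"]),2),"q6",o["q"][5].round(2))
    return o,M
E
python3 - <<'E'
from h import *
w=camera("wrist");st()
P=np.array([ray(w,u,v,.013)[:2] for u,v in((433,27),(577,51),(509,260),(387,243))])
print(P.round(4),[np.linalg.norm(P[i]-P[(i+1)%4]).round(4) for i in range(4)],P.mean(0))
for a,b in((0,3),(1,2)):
    d=P[a]-P[b];print(np.degrees(np.arctan2(d[1],d[0])))
Q=np.array([ray(w,u,v,.013)[:2] for u,v in((135,0),(168,247),(341,0),(341,140),(250,246))]);print(Q.round(4))
d=Q[0]-Q[1];print(np.degrees(np.arctan2(d[1],d[0])));d=Q[2]-Q[3];print(np.degrees(np.arctan2(d[1],d[0])));d=Q[1]-Q[4];print(np.degrees(np.arctan2(d[1],d[0])))
# circle pocket floors
for s in((285,40),(520,88)):
    g=w["frame"].min(2);m=(g>150).astype(np.uint8);n,l=cv2.connectedComponents(m);p=np.argwhere(l==l[s[1],s[0]])
    p=np.array([ray(w,u,v,.004)[:2] for v,u in p]);print("pocket",p.mean(0).round(4),p.min(0).round(4),p.max(0).round(4))
E
```

```text
tcp [0.4423 0.339  0.1578] yaw 2.89 toolz [ 0.035 -0.019 -0.999] open 0.596 F [-1.6  0.4 -0.8] t 6.75 q6 1.99
[[0.5737 0.2549]
 [0.5629 0.1403]
 [0.3855 0.1583]
 [0.3974 0.2714]] [np.float64(0.1151), np.float64(0.1784), np.float64(0.1137), np.float64(0.1771)] [0.47988256 0.2062502 ]
-5.358870801547969
-5.786279774118901
[[0.5799 0.4761]
 [0.3857 0.4645]
 [0.5881 0.3257]
 [0.486  0.3186]
 [0.3896 0.3927]]
3.4131904402863062
3.9562576722735994
93.09998084199101
pocket [0.5066 0.3984] [0.4071 0.3196] [0.5904 0.4731]
pocket [0.5342 0.1754] [0.5076 0.151 ] [0.5591 0.1994]
```

Emit:
drive_tool(
  deltas=[
    [[0.01, 0.02, 0], 0.005],
    [[0, 0, -0.03], 0],
    [[0, 0, -0.03], 0],
    [[0, 0, -0.03], 0],
    [[0, 0, -0.01], 0],
    [[0, 0, 0], 0],
    [[0, 0, 0], 0],
  ],
)

```text
time_s: 7.45
eef_pos: [0.4554, 0.3532, 0.0584]
eef_rot: [0.01, 0.999, 0.023, 0.02]
wrist_force: [0.2, 0.1, 0.6]
opening: 0.597
```

Emit:
drive_tool(
  deltas=[
    [[-0.003, 0.006, 0], 0.01],
    [[0, 0, -0.015], 0],
    [[0, 0, -0.015], 0],
    [[0, 0, 0], 0],
    [[0, 0, 0], 0],
  ],
)

```text
time_s: 7.95
eef_pos: [0.4548, 0.3611, 0.0303]
eef_rot: [0.008, 0.999, 0.028, 0.023]
wrist_force: [-1.0, -0.3, -1.5]
opening: 0.596
```

Run:
```python
from h import *
w=camera("wrist");cv2.imwrite("pics/w5.png",w["frame"][:,:,::-1]);st()
```

```text
tcp [0.4545 0.361  0.0302] yaw 3.27 toolz [ 0.046 -0.015 -0.999] open 0.595 F [-1.1  0.4 -1.2] t 8.0 q6 2.03
```

View pics/w5.png

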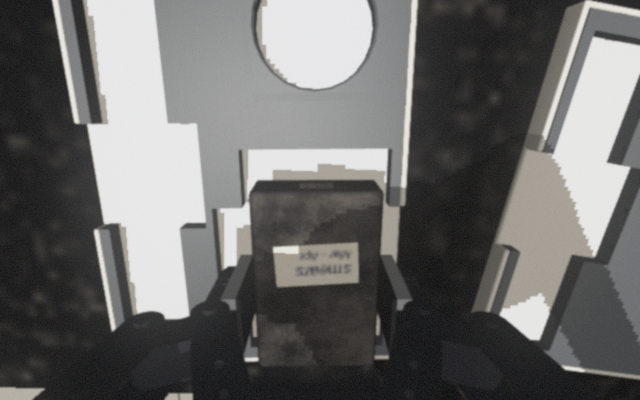

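Emit:
drive_tool(
  deltas=[
    [[-0.001, -0.001, -0.009], 0],
    [[0, 0, -0.006], 0],
    [[0, 0, 0], 0],
    [[0, 0, 0], 0],
  ],
)

```text
time_s: 8.4
eef_pos: [0.4536, 0.3599, 0.014]
eef_rot: [0.008, 0.999, 0.028, 0.023]
wrist_force: [0.7, -0.4, -0.3]
opening: 0.597
```

Emit:
drive_tool(
  deltas=[
    [[0, 0, 0], 0],
    [[0, 0, 0], 0],
    [[0, 0, 0], 0],
  ],
  gripper=0.69,
)

```text
time_s: 8.7
eef_pos: [0.4543, 0.3603, 0.0149]
eef_rot: [0.008, 0.999, 0.028, 0.024]
wrist_force: [-0.1, -0.7, 0.4]
opening: 0.693
```

Emit:
drive_tool(
  deltas=[
    [[0, 0, 0.02], 0],
    [[0, 0, 0.03], 0],
    [[0, 0, 0.04], 0],
    [[0, 0, 0.04], 0],
    [[0, 0, 0], 0],
  ],
)

```text
time_s: 9.2
eef_pos: [0.4533, 0.3596, 0.1493]
eef_rot: [0.008, 0.999, 0.028, 0.023]
wrist_force: [0.5, -0.6, 0.4]
opening: 0.689
```

Run:
```python
from h import *
w=camera("wrist");cv2.imwrite("pics/w6.png",w["frame"][:,:,::-1]);st()
```

```text
tcp [0.4519 0.3588 0.1467] yaw 3.25 toolz [ 0.043 -0.016 -0.999] open 0.688 F [-0.6  0.3 -0.2] t 9.25 q6 2.01
```

View pics/w6.png

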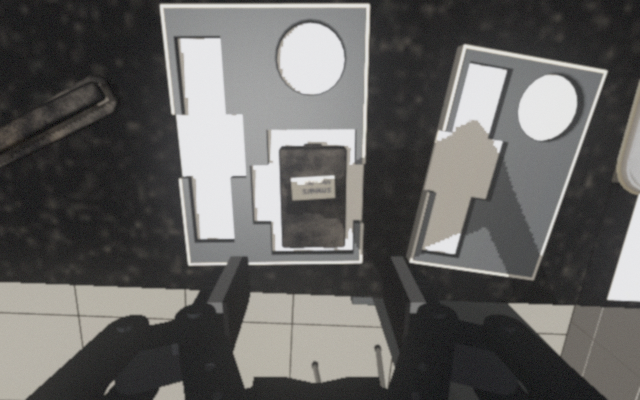

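Run:
```python
from h import *
w=camera("wrist")
P=np.array([ray(w,u,v,.025)[:2] for u,v in((281,147),(348,147),(347,247),(283,245))])
T=np.array([ray(w,u,v,.013)[:2] for u,v in((161,4),(370,4),(361,263),(187,266))])
print(P.round(4),[np.linalg.norm(P[i]-P[(i+1)%4]).round(4) for i in range(4)]);print(T.round(4),[np.linalg.norm(T[i]-T[(i+1)%4]).round(4) for i in range(4)],T.mean(0))
d=T[0]-T[3]+T[1]-T[2];a=np.arctan2(d[1],d[0]);print(np.degrees(a))
c,s=np.cos(a),np.sin(a);print("case local",np.array([[c,s],[-s,c]])@(P.mean(0)-T.mean(0)))
d=P[0]-P[3]+P[1]-P[2];print(np.degrees(np.arctan2(d[1],d[0])))
```

```text
[[0.4914 0.3857]
 [0.4941 0.3351]
 [0.4129 0.3294]
 [0.4121 0.3817]] [np.float64(0.0507), np.float64(0.0814), np.float64(0.0523), np.float64(0.0794)]
[[0.5863 0.4743]
 [0.5952 0.326 ]
 [0.3936 0.3145]
 [0.3838 0.4642]] [np.float64(0.1485), np.float64(0.2019), np.float64(0.15), np.float64(0.2027)] [0.48974493 0.39474877]
3.0631665208525196
case local [-0.03901937 -0.03473378]
3.4161995876052713
```

Run:
```python
from h import *
t=camera("top");s=camera("scene")
def tri(a,b):
    A=[];B=[]
    for c,(u,v) in((t,a),(s,b)):
        d=rot(c)@np.array([(u-c["cx"])/c["fx"],(v-c["cy"])/c["fy"],1]);d/=np.linalg.norm(d)
        M=np.eye(3)-np.outer(d,d);A.append(M);B.append(M@c["eye"])
    return np.linalg.lstsq(np.vstack(A),np.hstack(B),rcond=None)[0].round(3)
print("bottle cap",tri((247,80),(199,170)),"purple tube front right",tri((228,130),(204,220)),"red",tri((219,126),(198,224)))
cv2.imwrite("pics/s2.png",s["frame"][:,:,::-1])
```

```text
bottle cap [0.853 0.2   0.173] purple tube front right [0.754 0.276 0.075] red [0.762 0.299 0.074]
```

View pics/s2.png

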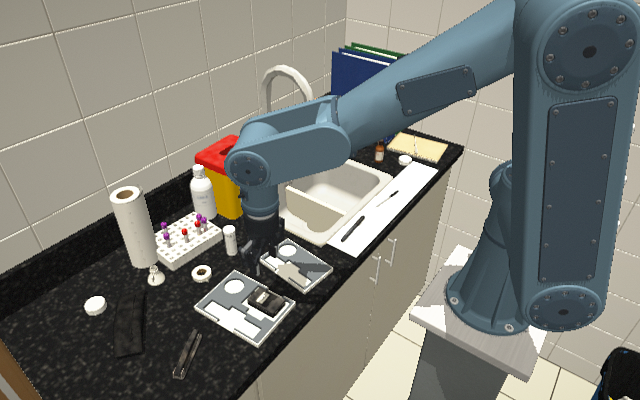

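Emit:
drive_tool(
  deltas=[
    [[0.02, 0, 0.02], 0],
    [[0.035, -0.02, 0], 0],
    [[0.035, -0.02, 0], 0],
    [[0.035, -0.02, 0], 0],
    [[0.03, -0.014, 0], 0],
    [[0.02, -0.008, 0], 0],
    [[0, 0, 0], 0],
    [[0, 0, 0], 0],
  ],
  gripper=0.9,
)

```text
time_s: 10.2
eef_pos: [0.6204, 0.2684, 0.1442]
eef_rot: [0.015, 0.999, 0.029, 0.004]
wrist_force: [-0.3, 0.8, -0.3]
opening: 0.902
```

Run:
```python
from h import *
w=camera("wrist");cv2.imwrite("pics/w7.png",w["frame"][:,:,::-1]);st()
```

```text
tcp [0.6201 0.2685 0.144 ] yaw 3.4 toolz [ 0.008 -0.03  -1.   ] open 0.902 F [-0.7  0.1 -0.7] t 10.25 q6 1.77
```

View pics/w7.png

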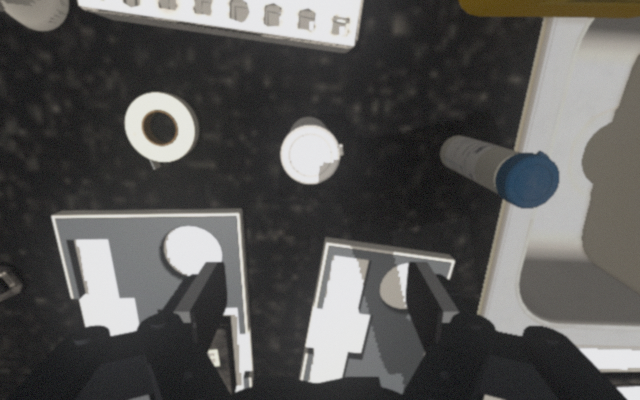

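Run:
```python
from h import *
w=camera("wrist")
print(ray(w,311,153,.09),ray(w,528,180,.104))
```

```text
[0.66343606 0.27267125 0.09      ] [0.65731615 0.1540517  0.104     ]
```

Emit:
drive_tool(
  deltas=[
    [[0.02, 0.002, 0.005], 0],
    [[0.02, 0.002, 0], 0],
    [[0.002, 0, 0], 0],
    [[0, 0, 0], 0],
  ],
)

```text
time_s: 10.7
eef_pos: [0.6574, 0.2767, 0.1485]
eef_rot: [0.015, 0.999, 0.033, 0.002]
wrist_force: [-0.4, 0.7, -0.8]
opening: 0.898
```

Emit:
drive_tool(
  deltas=[
    [[0.005, -0.005, 0], -0.01],
    [[0, 0, -0.02], 0],
    [[0, 0, -0.02], 0],
    [[0, 0, 0], 0],
  ],
)

```text
time_s: 11.1
eef_pos: [0.6598, 0.2723, 0.1087]
eef_rot: [0.015, 0.999, 0.028, 0.002]
wrist_force: [-1.4, 0.5, -1.0]
opening: 0.897
```

Run:
```python
from h import *
w=camera("wrist");cv2.imwrite("pics/w8.png",w["frame"][:,:,::-1]);st()
```

```text
tcp [0.6606 0.2726 0.1104] yaw 3.24 toolz [ 0.006 -0.029 -1.   ] open 0.899 F [ 0.  -0.7  0. ] t 11.15 q6 1.76
```

View pics/w8.png

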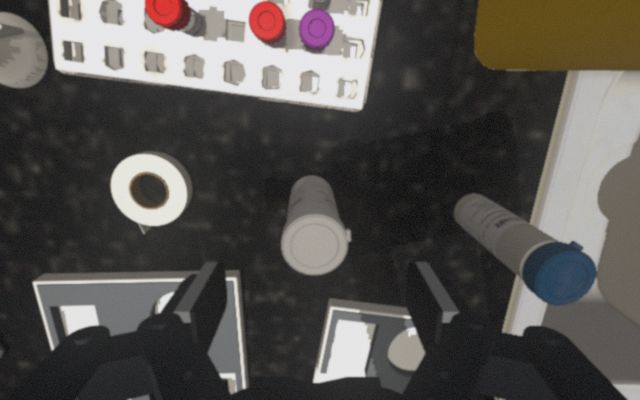

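Emit:
drive_tool(
  deltas=[
    [[0.001, 0, -0.02], 0],
    [[0, 0, -0.02], 0],
    [[0, 0, -0.02], 0],
    [[0, 0, -0.005], 0],
    [[0, 0, 0], 0],
    [[0, 0, 0], 0],
  ],
)

```text
time_s: 11.75
eef_pos: [0.6635, 0.273, 0.0459]
eef_rot: [0.014, 0.999, 0.028, 0.006]
wrist_force: [0.7, 0.2, -0.9]
opening: 0.899
```

Emit:
drive_tool(
  deltas=[
    [[-0.001, 0, -0.011], 0],
    [[0, 0, 0], 0],
    [[0, 0, 0], 0],
  ],
)

```text
time_s: 12.05
eef_pos: [0.6641, 0.2734, 0.0367]
eef_rot: [0.014, 0.999, 0.028, 0.008]
wrist_force: [-0.2, 0.5, -0.2]
opening: 0.899
```

Emit:
drive_tool(
  deltas=[
    [[0, 0, 0], 0],
    [[0, 0, 0], 0],
    [[0, 0, 0], 0],
    [[0, 0, 0], 0],
    [[0, 0, 0], 0],
    [[0, 0, 0], 0],
    [[0, 0, 0], 0],
    [[0, 0, 0], 0],
    [[0, 0, 0], 0],
  ],
  gripper=0,
)

```text
time_s: 12.95
eef_pos: [0.6648, 0.2736, 0.038]
eef_rot: [0.014, 0.999, 0.028, 0.009]
wrist_force: [-0.6, -0.8, 0.4]
opening: 0.35
```

Run:
```python
from h import *
w=camera("wrist");cv2.imwrite("pics/w9.png",w["frame"][:,:,::-1]);st()
```

```text
tcp [0.6648 0.2736 0.0381] yaw 3.23 toolz [ 0.018 -0.027 -0.999] open 0.346 F [ 0.6  0.3 -0.7] t 13.0 q6 1.77
```

View pics/w9.png

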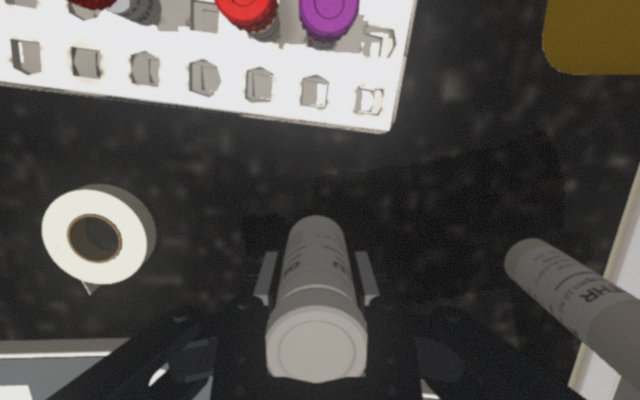

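Emit:
drive_tool(
  deltas=[
    [[0, 0, 0.025], 0],
    [[0, 0, 0.03], 0],
    [[-0.025, -0.01, 0.01], 0],
    [[-0.03, -0.02, 0], 0],
    [[-0.03, -0.025, 0], 0],
    [[-0.025, -0.025, 0], 0],
    [[-0.015, -0.015, 0], 0],
    [[0, 0, 0], 0],
    [[0, 0, 0], 0],
  ],
)

```text
time_s: 13.9
eef_pos: [0.5354, 0.1762, 0.1053]
eef_rot: [0.013, 0.999, 0.028, 0.01]
wrist_force: [0.4, 0.2, 0.6]
opening: 0.352
```

Run:
```python
from h import *
w=camera("wrist");cv2.imwrite("pics/w10.png",w["frame"][:,:,::-1]);st()
```

```text
tcp [0.5355 0.1764 0.1052] yaw 3.28 toolz [ 0.02  -0.026 -0.999] open 0.355 F [ 0.   0.6 -0.3] t 13.95 q6 1.65
```

View pics/w10.png

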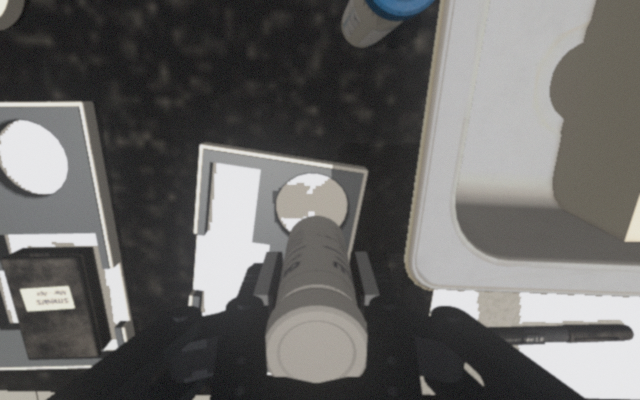

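Emit:
drive_tool(
  deltas=[
    [[0, 0.001, -0.02], 0],
    [[0, 0, -0.02], 0],
    [[0, 0, -0.012], 0],
    [[0, 0, 0], 0],
    [[0, 0, 0], 0],
  ],
)

```text
time_s: 14.45
eef_pos: [0.5407, 0.1806, 0.053]
eef_rot: [0.013, 0.999, 0.03, 0.013]
wrist_force: [0.9, 0.0, 0.2]
opening: 0.354
```

Emit:
drive_tool(
  deltas=[
    [[-0.005, -0.003, -0.004], 0],
    [[0, 0, -0.003], 0],
    [[0, 0, 0], 0],
    [[0, 0, 0], 0],
  ],
)

```text
time_s: 14.85
eef_pos: [0.537, 0.1778, 0.0475]
eef_rot: [0.013, 0.999, 0.03, 0.014]
wrist_force: [-0.3, -0.3, -0.2]
opening: 0.35
```

Emit:
drive_tool(
  deltas=[
    [[-0.002, -0.001, -0.0035], 0],
    [[0, 0, 0], 0],
    [[0, 0, 0], 0],
    [[0, 0, 0], 0],
  ],
)

```text
time_s: 15.25
eef_pos: [0.5353, 0.1766, 0.0445]
eef_rot: [0.013, 0.999, 0.03, 0.015]
wrist_force: [0.2, 0.5, -0.4]
opening: 0.35
```

Run:
```python
from h import *
w=camera("wrist");cv2.imwrite("pics/w11.png",w["frame"][:,:,::-1]);st()
```

```text
tcp [0.5353 0.1767 0.0445] yaw 3.42 toolz [ 0.031 -0.024 -0.999] open 0.353 F [ 0.9  0.3 -0.4] t 15.3 q6 1.65
```

View pics/w11.png

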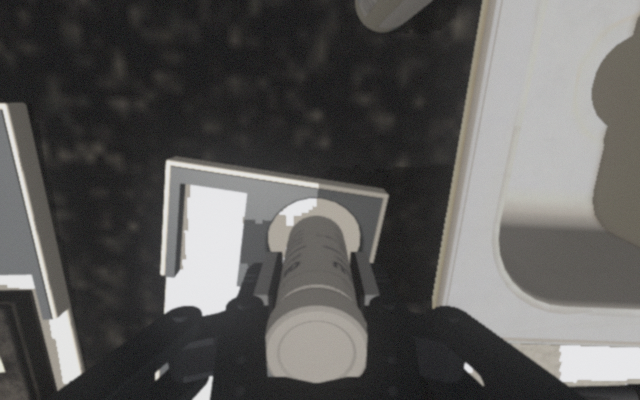

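Emit:
drive_tool(
  deltas=[
    [[0, 0, -0.002], 0],
    [[0, 0, 0], 0],
    [[0, 0, 0], 0],
  ],
)

```text
time_s: 15.6
eef_pos: [0.5355, 0.1767, 0.0424]
eef_rot: [0.013, 0.999, 0.03, 0.015]
wrist_force: [0.3, 0.6, -0.5]
opening: 0.35
```

Emit:
drive_tool(
  deltas=[
    [[0, 0, 0], 0],
    [[0, 0, 0], 0],
    [[0, 0, 0], 0],
    [[0, 0, 0], 0],
  ],
  gripper=0.7,
)

```text
time_s: 16.0
eef_pos: [0.5356, 0.1767, 0.0425]
eef_rot: [0.012, 0.999, 0.03, 0.015]
wrist_force: [0.1, 0.3, -0.4]
opening: 0.7
```

Emit:
drive_tool(
  deltas=[
    [[0, 0, 0.02], 0],
    [[0, 0, 0.03], 0],
    [[0, 0, 0.04], 0],
    [[0, 0, 0.04], 0],
    [[-0.02, -0.02, 0], 0],
    [[-0.02, -0.02, 0], 0],
    [[0, 0, 0], 0],
  ],
)

```text
time_s: 16.7
eef_pos: [0.4934, 0.1357, 0.1774]
eef_rot: [0.013, 0.999, 0.03, 0.015]
wrist_force: [0.3, 0.4, 0.6]
opening: 0.699
```

Run:
```python
from h import *
w=camera("wrist");cv2.imwrite("pics/w12.png",w["frame"][:,:,::-1]);st()
```

```text
tcp [0.4943 0.1364 0.1775] yaw 3.5 toolz [ 0.032 -0.024 -0.999] open 0.698 F [-0.5 -0.5  0.9] t 16.75 q6 1.57
```

View pics/w12.png

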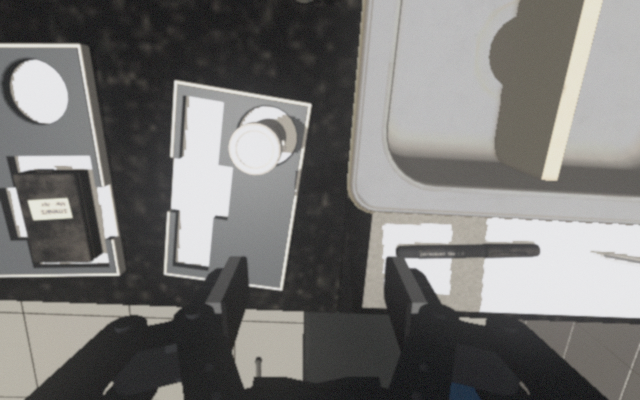

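Run:
```python
from h import *
w=camera("wrist")
T=np.array([ray(w,u,v,.013)[:2] for u,v in((175,81),(311,103),(282,290),(165,275))])
print([np.linalg.norm(T[i]-T[(i+1)%4]).round(4) for i in range(4)],T.mean(0))
d=T[0]-T[3]+T[1]-T[2];a=np.arctan2(d[1],d[0]);c,s=np.cos(a),np.sin(a);print(np.degrees(a))
print("vial local",np.array([[c,s],[-s,c]])@(ray(w,257,147,.094)[:2]-T.mean(0)))
M=[(p:=ray(w,u,v,.0085)) for u,v in((397,249),(540,250))];print(M)
```

```text
[np.float64(0.1135), np.float64(0.1794), np.float64(0.1132), np.float64(0.1791)] [0.48163864 0.20674277]
-5.8968502827982086
vial local [ 0.05786065 -0.02567191]
[array([0.43386924, 0.04998686, 0.0085    ]), array([ 0.43962409, -0.0915963 ,  0.0085    ])]
```

Emit:
drive_tool(
  deltas=[
    [[-0.01, -0.025, 0], 0.145],
    [[-0.01, -0.025, 0], 0.145],
    [[-0.01, -0.025, 0], 0.145],
    [[-0.01, -0.025, 0], 0.145],
    [[-0.01, -0.025, 0], 0.145],
    [[-0.01, -0.025, 0], 0.145],
    [[0, -0.005, 0], 0.145],
    [[0, 0, 0], 0.145],
    [[0, 0, 0], 0.145],
    [[0, 0, 0], 0.145],
  ],
  gripper=0.7,
)

```text
time_s: 17.8
eef_pos: [0.4386, -0.02, 0.1762]
eef_rot: [-0.003, 0.712, 0.702, 0.02]
wrist_force: [-0.2, -0.8, -0.4]
opening: 0.698
```

Run:
```python
from h import *
st()
```

```text
tcp [ 0.4386 -0.02    0.1762] yaw 89.16 toolz [ 0.025  0.033 -0.999] open 0.698 F [-0.2 -0.8 -0.4] t 17.8 q6 -0.35
```

Emit:
drive_tool(
  deltas=[
    [[-0.003, 0, -0.03], 0.07],
    [[0, 0, -0.03], 0],
    [[0, 0, -0.03], 0],
    [[0, 0, -0.02], 0],
    [[0, 0, 0], 0],
    [[0, 0, 0], 0],
  ],
  gripper=0.6,
)

```text
time_s: 18.4
eef_pos: [0.4406, -0.0193, 0.0633]
eef_rot: [-0.002, 0.684, 0.729, 0.021]
wrist_force: [0.3, 0.4, -0.1]
opening: 0.598
```

Run:
```python
from h import *
w=camera("wrist");cv2.imwrite("pics/w13.png",w["frame"][:,:,::-1]);o,_=st();p=o["eef_pos"];print(proj(w,[p[0],p[1],.0085]))
```

```text
tcp [ 0.4406 -0.0193  0.0635] yaw 93.72 toolz [ 0.026  0.034 -0.999] open 0.6 F [ 0.7 -0.6  0.3] t 18.45 q6 -0.44
[313.71919271 228.0520849 ]
```

View pics/w13.png

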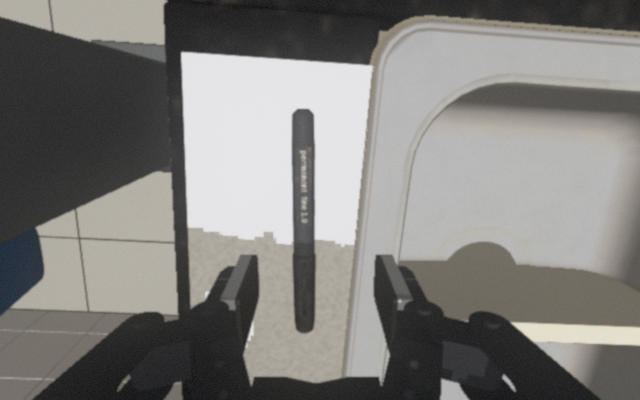

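Run:
```python
from h import *
w=camera("wrist")
a=ray(w,303,109,.0085);b=ray(w,304,332,.0085);print(a,b,(a+b)/2,np.linalg.norm(a-b),ray(w,360,250,0.003))
```

```text
[0.43045263 0.04967496 0.0085    ] [ 0.43868884 -0.09248698  0.0085    ] [ 0.43457074 -0.02140601  0.0085    ] 0.1424003284059611 [ 0.47110049 -0.03463432  0.003     ]
```

Emit:
drive_tool(
  deltas=[
    [[-0.006, 0, -0.01], 0],
    [[0, 0, -0.01], 0],
    [[0, 0, 0], 0],
    [[0, 0, 0], 0],
  ],
  gripper=0.4,
)

```text
time_s: 18.9
eef_pos: [0.4367, -0.0202, 0.045]
eef_rot: [0.001, 0.684, 0.729, 0.023]
wrist_force: [-0.3, 1.1, -0.4]
opening: 0.399
```

Emit:
drive_tool(
  deltas=[
    [[-0.002, -0.001, -0.015], 0],
    [[0, 0, -0.012], 0],
    [[0, 0, -0.006], 0],
    [[0, 0, 0], 0],
    [[0, 0, 0], 0],
  ],
  gripper=0.34,
)

```text
time_s: 19.4
eef_pos: [0.4364, -0.0219, 0.0126]
eef_rot: [0.003, 0.684, 0.729, 0.023]
wrist_force: [0.3, 0.3, -0.3]
opening: 0.344
```

Emit:
drive_tool(
  deltas=[
    [[-0.002, 0.001, -0.006], 0],
    [[0, 0, 0], 0],
    [[0, 0, 0], 0],
  ],
)

```text
time_s: 19.7
eef_pos: [0.4352, -0.0211, 0.0072]
eef_rot: [0.003, 0.684, 0.729, 0.024]
wrist_force: [0.4, 0.6, -0.4]
opening: 0.342
```

Emit:
drive_tool(
  deltas=[
    [[0, 0, 0], 0],
    [[0, 0, 0], 0],
    [[0, 0, 0], 0],
    [[0, 0, 0], 0],
    [[0, 0, 0], 0],
    [[0, 0, 0], 0],
  ],
  gripper=0,
)

```text
time_s: 20.3
eef_pos: [0.4357, -0.0212, 0.0079]
eef_rot: [0.004, 0.684, 0.729, 0.024]
wrist_force: [-0.2, 0.6, -0.2]
opening: 0.146
```

Emit:
drive_tool(
  deltas=[
    [[0, 0, 0.02], 0],
    [[0, 0, 0.03], 0],
    [[0, 0, 0.04], 0],
    [[0, 0, 0.03], 0],
    [[0, 0, 0], 0],
  ],
)

```text
time_s: 20.8
eef_pos: [0.4332, -0.0204, 0.1307]
eef_rot: [0.002, 0.684, 0.729, 0.023]
wrist_force: [1.6, -0.6, -1.0]
opening: 0.142
```

Run:
```python
from h import *
w=camera("wrist");cv2.imwrite("pics/w14.png",w["frame"][:,:,::-1]);o,_=st()
```

```text
tcp [ 0.4321 -0.0201  0.1289] yaw 93.71 toolz [ 0.032  0.032 -0.999] open 0.145 F [-0.7 -0.4 -0.9] t 20.85 q6 -0.44
```

View pics/w14.png

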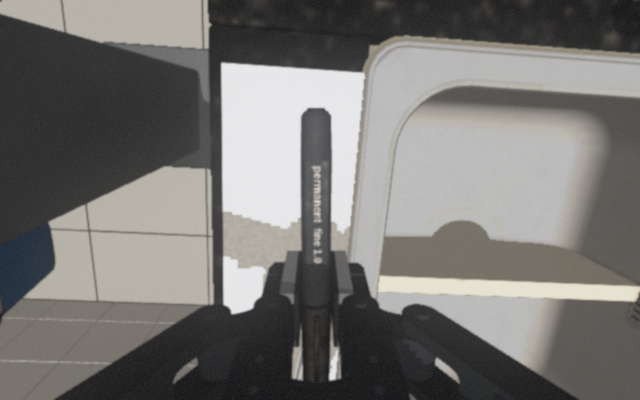

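Emit:
drive_tool(
  deltas=[
    [[0, 0.02, 0.03], -0.13],
    [[0, 0.04, 0.01], -0.13],
    [[0, 0.04, 0], -0.13],
    [[0, 0.04, 0], -0.13],
    [[0, 0.04, 0], -0.13],
    [[0.005, 0.04, 0], -0.13],
    [[0.005, 0.04, 0], -0.13],
    [[0.01, 0.04, 0], -0.13],
    [[0.01, 0.04, 0], -0.13],
    [[0.01, 0.04, 0], -0.13],
  ],
)

```text
time_s: 21.85
eef_pos: [0.4638, 0.3503, 0.1544]
eef_rot: [0.011, 0.986, 0.168, 0.01]
wrist_force: [-0.3, -0.7, 0.6]
opening: 0.147
```

Run:
```python
from h import *
st()
```

```text
tcp [0.4638 0.3503 0.1544] yaw 19.36 toolz [ 0.024 -0.018 -1.   ] open 0.147 F [-0.3 -0.7  0.6] t 21.85 q6 1.7
```

Emit:
drive_tool(
  deltas=[
    [[0.008, 0.035, 0], -0.1],
    [[0.008, 0.035, 0], -0.1],
    [[0.007, 0.025, 0], -0.08],
    [[0, 0, -0.02], 0],
    [[0, 0, -0.03], 0],
    [[0, 0, -0.03], 0],
    [[0, 0, 0], 0],
    [[0, 0, 0], 0],
  ],
)

```text
time_s: 22.65
eef_pos: [0.4798, 0.4518, 0.0531]
eef_rot: [0.017, 1.0, 0.024, -0.0]
wrist_force: [0.6, 0.7, 0.2]
opening: 0.142
```

Run:
```python
from h import *
w=camera("wrist");cv2.imwrite("pics/w15.png",w["frame"][:,:,::-1]);o,_=st()
```

```text
tcp [0.4793 0.4515 0.0528] yaw 2.8 toolz [-0.001 -0.034 -0.999] open 0.144 F [-0.4 -1.5 -1.1] t 22.7 q6 2.12
```

View pics/w15.png

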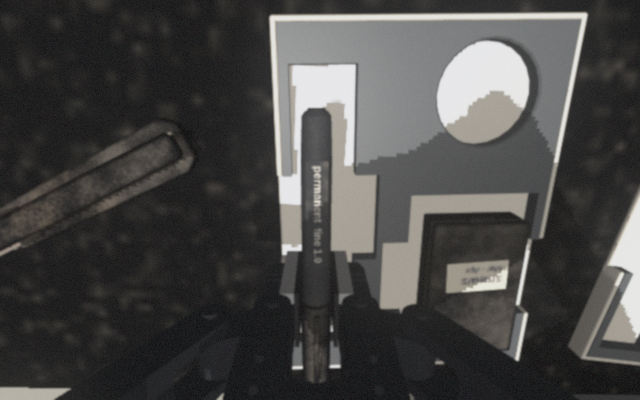

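Emit:
drive_tool(
  deltas=[
    [[0.008, -0.006, 0], 0.01],
    [[0, 0, -0.012], 0],
    [[0, 0, -0.01], 0],
    [[0, 0, 0], 0],
    [[0, 0, 0], 0],
  ],
)

```text
time_s: 23.2
eef_pos: [0.4912, 0.4459, 0.0337]
eef_rot: [0.015, 0.999, 0.029, 0.002]
wrist_force: [0.2, -0.3, -0.3]
opening: 0.146
```

Run:
```python
from h import *
w=camera("wrist");cv2.imwrite("pics/w16.png",w["frame"][:,:,::-1]);o,_=st()
```

```text
tcp [0.491  0.4458 0.0336] yaw 3.36 toolz [ 0.005 -0.03  -1.   ] open 0.145 F [-0.4 -0.6 -0.5] t 23.25 q6 2.1
```

View pics/w16.png

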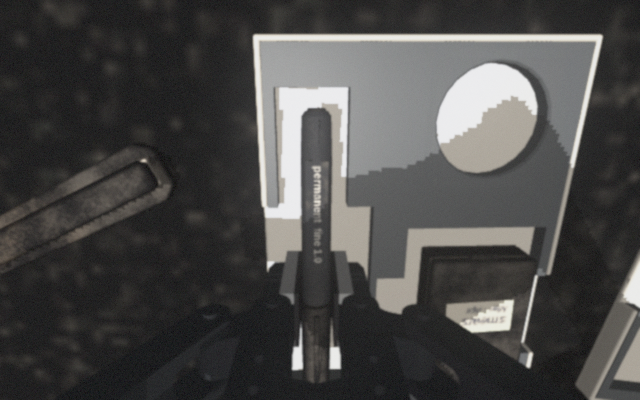

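Emit:
drive_tool(
  deltas=[
    [[-0.003, 0, -0.01], 0],
    [[0, 0, -0.007], 0],
    [[0, 0, -0.002], 0],
    [[0, 0, 0], 0],
    [[0, 0, 0], 0],
  ],
)

```text
time_s: 23.75
eef_pos: [0.4873, 0.4462, 0.0131]
eef_rot: [0.015, 0.999, 0.03, 0.002]
wrist_force: [-0.6, 0.1, -0.1]
opening: 0.145
```

Emit:
drive_tool(
  deltas=[
    [[0, 0, -0.002], 0],
    [[0, 0, 0], 0],
    [[0, 0, 0], 0],
  ],
)

```text
time_s: 24.05
eef_pos: [0.4878, 0.4465, 0.0117]
eef_rot: [0.015, 0.999, 0.03, 0.003]
wrist_force: [-0.1, -0.1, -0.8]
opening: 0.143
```

Emit:
drive_tool(
  deltas=[
    [[0, 0, 0], 0],
    [[0, 0, 0], 0],
    [[0, 0, 0], 0],
  ],
  gripper=0.26,
)

```text
time_s: 24.35
eef_pos: [0.4881, 0.4466, 0.0121]
eef_rot: [0.015, 0.999, 0.03, 0.003]
wrist_force: [0.5, -0.6, 0.1]
opening: 0.264
```

Emit:
drive_tool(
  deltas=[
    [[0, 0, 0.015], 0],
    [[0, 0, 0.03], 0],
    [[0, 0, 0.04], 0],
    [[0, 0, 0.04], 0],
    [[-0.03, -0.02, 0.02], 0],
    [[0, 0, 0], 0],
  ],
)

```text
time_s: 24.95
eef_pos: [0.4557, 0.4249, 0.1656]
eef_rot: [0.015, 0.999, 0.03, 0.002]
wrist_force: [0.1, 0.3, -0.1]
opening: 0.26
```

Run:
```python
from h import *
w=camera("wrist");cv2.imwrite("pics/w17.png",w["frame"][:,:,::-1]);o,_=st()
```

```text
tcp [0.4579 0.4259 0.1658] yaw 3.37 toolz [ 0.009 -0.028 -1.   ] open 0.256 F [0.7 0.8 0.5] t 25.0 q6 2.1
```

View pics/w17.png

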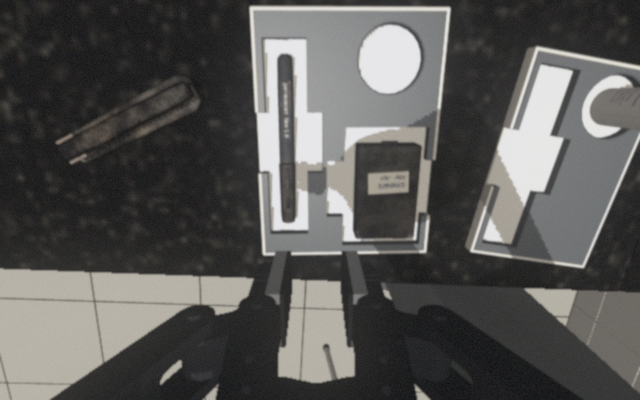

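Emit:
drive_tool(
  deltas=[
    [[-0.003, -0.04, 0], 0],
    [[-0.003, -0.045, 0], 0.09],
    [[-0.003, -0.045, 0], 0.09],
    [[-0.003, -0.045, 0], 0.09],
    [[-0.003, -0.045, 0], 0.09],
    [[-0.003, -0.045, 0], 0.09],
    [[-0.003, -0.045, 0], 0.09],
    [[-0.003, -0.045, 0], 0.09],
    [[-0.003, -0.045, 0], 0.09],
    [[-0.003, -0.045, 0], 0.09],
  ],
)

```text
time_s: 26.0
eef_pos: [0.4302, -0.0287, 0.1694]
eef_rot: [0.01, 0.898, 0.44, 0.014]
wrist_force: [1.0, 0.0, -0.0]
opening: 0.266
```

Emit:
drive_tool(
  deltas=[
    [[0, -0.045, 0], 0.09],
    [[0, -0.045, 0], 0.09],
    [[0, -0.045, 0], 0.09],
    [[0, -0.03, 0], 0.09],
    [[0, -0.01, 0], 0.09],
    [[0, 0, 0], 0.09],
    [[0, 0, 0], 0],
  ],
  gripper=0.4,
)

```text
time_s: 26.7
eef_pos: [0.4308, -0.2216, 0.1718]
eef_rot: [0.009, 0.744, 0.668, 0.017]
wrist_force: [-0.5, 0.2, -0.0]
opening: 0.402
```

Run:
```python
from h import *
w=camera("wrist");cv2.imwrite("pics/w18.png",w["frame"][:,:,::-1]);o,_=st()
```

```text
tcp [ 0.4309 -0.2214  0.1718] yaw 83.76 toolz [ 0.037  0.009 -0.999] open 0.4 F [ 0.4  0.3 -0.3] t 26.75 q6 -0.65
```

View pics/w18.png

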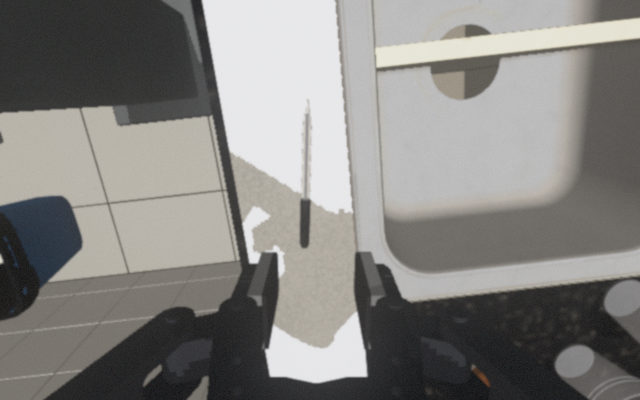

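Run:
```python
from h import *
w=camera("wrist")
crop(w,280,330,90,255,3.5,"w18c.png")
a=ray(w,308.5,99,.0065);b=ray(w,305,247,.0065);print(a,b,(a+b)/2,np.linalg.norm(a-b))
d=a-b;print(np.degrees(np.arctan2(d[1],d[0])))
```

```text
[ 0.43816334 -0.14959065  0.0065    ] [ 0.41909496 -0.28400091  0.0065    ] [ 0.42862915 -0.21679578  0.0065    ] 0.13575611103593177
81.92550300587686
```

View pics/w18c.png

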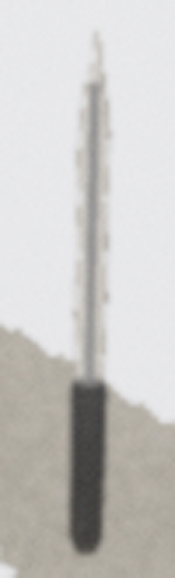

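Emit:
drive_tool(
  deltas=[
    [[-0.002, 0.004, -0.03], -0.03],
    [[0, 0, -0.04], 0],
    [[0, 0, -0.03], 0],
    [[0, 0, -0.02], 0],
    [[0, 0, 0], 0],
    [[0, 0, 0], 0],
  ],
  gripper=0.34,
)

```text
time_s: 27.4
eef_pos: [0.4312, -0.2146, 0.0506]
eef_rot: [0.012, 0.757, 0.653, 0.017]
wrist_force: [1.0, -0.5, 0.6]
opening: 0.339
```

Run:
```python
from h import *
w=camera("wrist");cv2.imwrite("pics/w19.png",w["frame"][:,:,::-1]);o,_=st();p=o["eef_pos"];print(proj(w,[p[0],p[1],.0065]))
```

```text
tcp [ 0.4311 -0.2146  0.0508] yaw 81.58 toolz [ 0.041  0.005 -0.999] open 0.338 F [-0.7 -0.2 -0.1] t 27.45 q6 -0.61
[313.28140241 232.78107053]
```

View pics/w19.png

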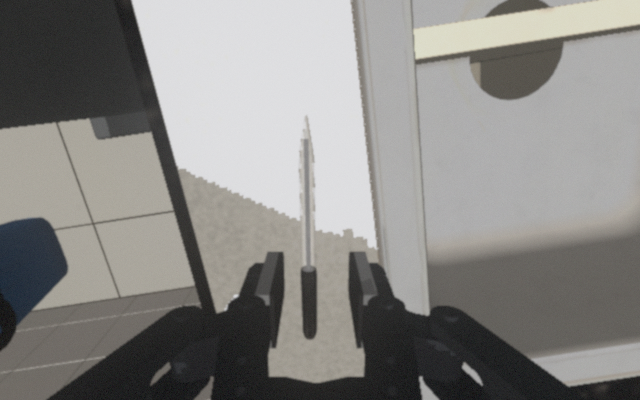

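Emit:
drive_tool(
  deltas=[
    [[-0.003, -0.002, -0.015], 0],
    [[0, 0, -0.015], 0],
    [[0, 0, -0.008], 0],
    [[0, 0, 0], 0],
    [[0, 0, 0], 0],
  ],
)

```text
time_s: 27.95
eef_pos: [0.4332, -0.22, 0.0189]
eef_rot: [0.018, 0.757, 0.653, 0.018]
wrist_force: [0.6, 0.6, -0.2]
opening: 0.34
```

Emit:
drive_tool(
  deltas=[
    [[-0.0045, 0.003, -0.007], 0],
    [[0, 0, -0.005], 0],
    [[0, 0, 0], 0],
    [[0, 0, 0], 0],
  ],
)

```text
time_s: 28.35
eef_pos: [0.4293, -0.2175, 0.0078]
eef_rot: [0.02, 0.757, 0.653, 0.018]
wrist_force: [-0.4, -0.2, 1.2]
opening: 0.339
```

Emit:
drive_tool(
  deltas=[
    [[-0.0005, 0.0005, -0.003], 0],
    [[0, 0, 0], 0],
    [[0, 0, 0], 0],
  ],
)

```text
time_s: 28.65
eef_pos: [0.4289, -0.2171, 0.0047]
eef_rot: [0.02, 0.757, 0.653, 0.018]
wrist_force: [-1.1, -0.3, 0.0]
opening: 0.336
```

Emit:
drive_tool(
  deltas=[
    [[0, 0, 0], 0],
    [[0, 0, 0], 0],
    [[0, 0, 0], 0],
    [[0, 0, 0], 0],
    [[0, 0, 0], 0],
    [[0, 0, 0], 0],
  ],
  gripper=0,
)

```text
time_s: 29.25
eef_pos: [0.4292, -0.2173, 0.0051]
eef_rot: [0.02, 0.757, 0.653, 0.018]
wrist_force: [-0.6, -1.1, 0.7]
opening: 0.085
```

Emit:
drive_tool(
  deltas=[
    [[0, 0, 0.02], 0],
    [[0, 0, 0.03], 0],
    [[0, 0, 0.04], 0],
    [[0, 0, 0.03], 0],
    [[0, 0, 0], 0],
  ],
)

```text
time_s: 29.75
eef_pos: [0.4271, -0.2156, 0.1276]
eef_rot: [0.018, 0.757, 0.653, 0.018]
wrist_force: [1.1, 0.1, -0.0]
opening: 0.084
```

Run:
```python
from h import *
w=camera("wrist");cv2.imwrite("pics/w20.png",w["frame"][:,:,::-1]);o,_=st()
```

```text
tcp [ 0.4263 -0.2149  0.1258] yaw 81.53 toolz [ 0.048 -0.001 -0.999] open 0.087 F [-0.6 -0.6 -0.5] t 29.8 q6 -0.61
```

View pics/w20.png

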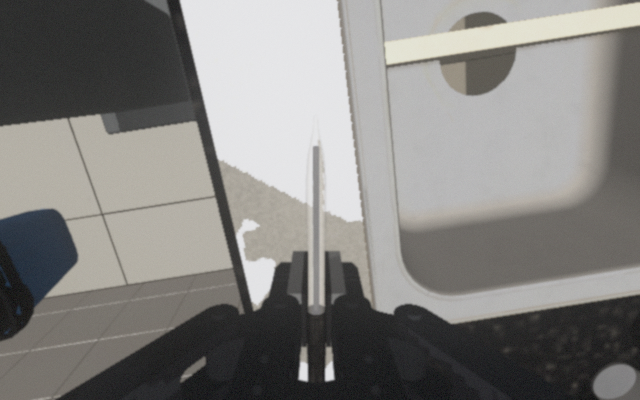

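Emit:
drive_tool(
  deltas=[
    [[0, 0.02, 0.03], -0.13],
    [[0, 0.04, 0.01], -0.13],
    [[0, 0.04, 0], -0.13],
    [[0, 0.04, 0], -0.13],
    [[0, 0.04, 0], -0.13],
    [[0.005, 0.04, 0], -0.13],
    [[0.005, 0.04, 0], -0.13],
    [[0.01, 0.04, 0], -0.13],
    [[0.01, 0.04, 0], -0.13],
    [[0.01, 0.04, 0], -0.13],
  ],
)

```text
time_s: 30.8
eef_pos: [0.4559, 0.1525, 0.1538]
eef_rot: [0.019, 0.997, 0.07, 0.0]
wrist_force: [0.2, -1.0, 0.4]
opening: 0.087
```

Run:
```python
from h import *
st()
```

```text
tcp [0.4559 0.1525 0.1538] yaw 8.02 toolz [ 0.003 -0.037 -0.999] open 0.087 F [ 0.2 -1.   0.4] t 30.8 q6 1.55
```

Emit:
drive_tool(
  deltas=[
    [[0.008, 0.035, 0], -0.09],
    [[0.008, 0.035, 0], -0.09],
    [[0.007, 0.023, 0], -0.07],
    [[0, 0, 0], 0],
    [[0, 0, -0.02], 0],
    [[0, 0, -0.02], 0],
    [[0, 0, 0], 0],
    [[0, 0, 0], 0],
  ],
)

```text
time_s: 31.6
eef_pos: [0.4719, 0.2514, 0.0995]
eef_rot: [0.021, 0.998, -0.056, -0.012]
wrist_force: [-0.2, -0.8, 0.8]
opening: 0.083
```

Run:
```python
from h import *
w=camera("wrist");cv2.imwrite("pics/w21.png",w["frame"][:,:,::-1]);o,_=st()
```

```text
tcp [0.4717 0.2513 0.0994] yaw -6.5 toolz [-0.026 -0.041 -0.999] open 0.088 F [-0.2 -0.7 -0.5] t 31.65 q6 1.99
```

View pics/w21.png

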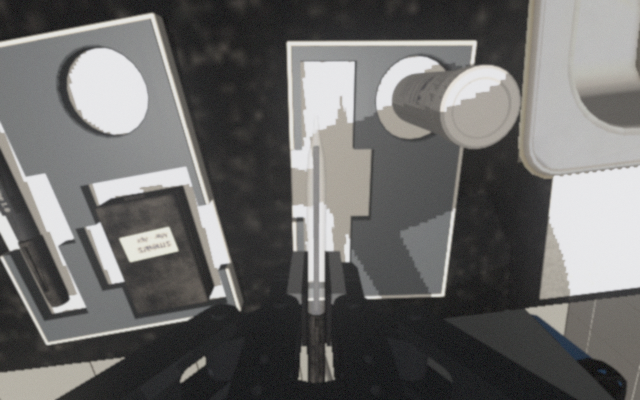

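Emit:
drive_tool(
  deltas=[
    [[0.007, -0.0055, 0], 0.01],
    [[0, 0, -0.02], 0],
    [[0, 0, -0.02], 0],
    [[0, 0, -0.01], 0],
    [[0, 0, 0], 0],
    [[0, 0, 0], 0],
  ],
)

```text
time_s: 32.25
eef_pos: [0.4853, 0.2437, 0.0538]
eef_rot: [0.02, 0.998, -0.051, -0.007]
wrist_force: [-0.9, -0.2, -0.1]
opening: 0.085
```

Run:
```python
from h import *
w=camera("wrist");cv2.imwrite("pics/w22.png",w["frame"][:,:,::-1]);o,_=st()
```

```text
tcp [0.4854 0.2438 0.054 ] yaw -5.83 toolz [-0.015 -0.039 -0.999] open 0.083 F [ 0.1 -1.1  0.2] t 32.3 q6 1.96
```

View pics/w22.png

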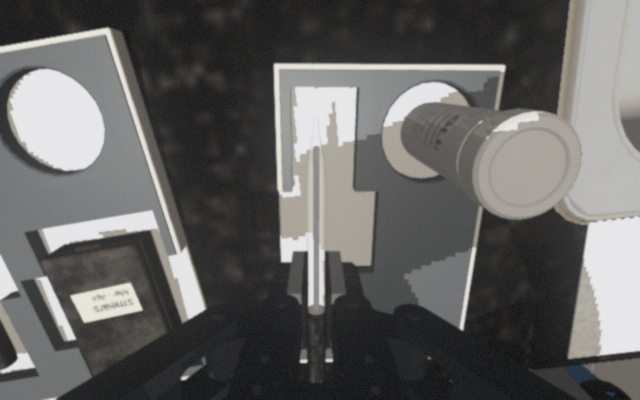

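Emit:
drive_tool(
  deltas=[
    [[-0.007, 0.003, -0.005], 0],
    [[0, 0, -0.015], 0],
    [[0, 0, -0.01], 0],
    [[0, 0, 0], 0],
    [[0, 0, 0], 0],
  ],
)

```text
time_s: 32.8
eef_pos: [0.4784, 0.2476, 0.023]
eef_rot: [0.02, 0.999, -0.05, -0.005]
wrist_force: [-0.7, -0.5, 0.1]
opening: 0.083
```

Run:
```python
from h import *
w=camera("wrist");cv2.imwrite("pics/w23.png",w["frame"][:,:,::-1]);o,_=st()
```

```text
tcp [0.4783 0.2475 0.023 ] yaw -5.78 toolz [-0.012 -0.039 -0.999] open 0.085 F [ 0.1 -0.9 -0.7] t 32.85 q6 1.97
```

View pics/w23.png

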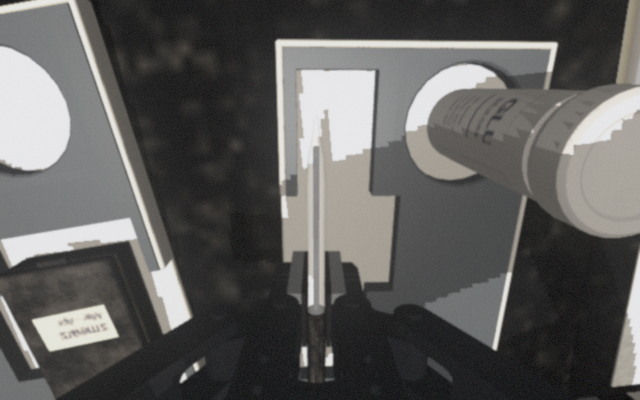

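Emit:
drive_tool(
  deltas=[
    [[0.001, -0.0025, -0.006], 0],
    [[0, 0, -0.006], 0],
    [[0, 0, 0], 0],
    [[0, 0, 0], 0],
  ],
)

```text
time_s: 33.25
eef_pos: [0.48, 0.2448, 0.0104]
eef_rot: [0.019, 0.999, -0.05, -0.005]
wrist_force: [0.0, 0.3, 0.0]
opening: 0.085
```

Emit:
drive_tool(
  deltas=[
    [[-0.001, 0, -0.002], 0],
    [[0, 0, 0], 0],
    [[0, 0, 0], 0],
  ],
)

```text
time_s: 33.55
eef_pos: [0.4792, 0.2449, 0.0085]
eef_rot: [0.019, 0.999, -0.05, -0.005]
wrist_force: [-0.0, 0.2, -0.3]
opening: 0.087
```

Emit:
drive_tool(
  deltas=[
    [[0, 0, 0], 0],
    [[0, 0, 0], 0],
    [[0, 0, 0], 0],
  ],
  gripper=0.2,
)

```text
time_s: 33.85
eef_pos: [0.4794, 0.245, 0.0089]
eef_rot: [0.019, 0.999, -0.05, -0.004]
wrist_force: [-0.2, 0.6, 0.9]
opening: 0.195
```

Emit:
drive_tool(
  deltas=[
    [[0, 0, 0.015], 0],
    [[0, 0, 0.03], 0],
    [[0, 0, 0.04], 0],
    [[0, 0, 0.04], 0],
    [[-0.03, -0.02, 0.03], 0],
    [[0, 0, 0], 0],
  ],
)

```text
time_s: 34.45
eef_pos: [0.4473, 0.2241, 0.174]
eef_rot: [0.019, 0.999, -0.05, -0.004]
wrist_force: [0.6, 0.4, -0.4]
opening: 0.199
```

Run:
```python
from h import *
w=camera("wrist");cv2.imwrite("pics/w24.png",w["frame"][:,:,::-1]);o,_=st()
```

```text
tcp [0.4487 0.2247 0.1731] yaw -5.78 toolz [-0.009 -0.038 -0.999] open 0.199 F [1.9 0.5 0.7] t 34.5 q6 1.93
```

View pics/w24.png

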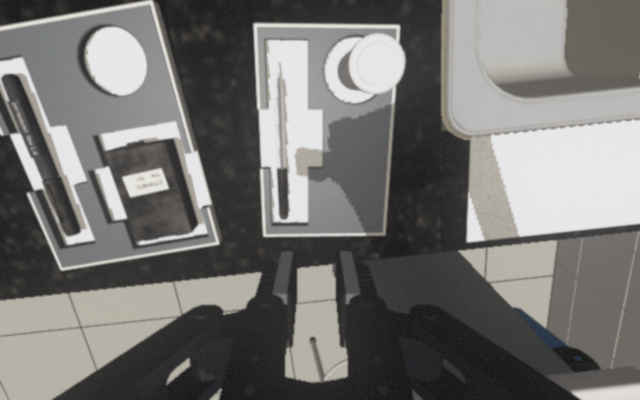

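Run:
```python
from h import *
w=camera("wrist")
def loc(T,pts):
    T=np.array([ray(w,u,v,.013)[:2] for u,v in T]);print([np.linalg.norm(T[i]-T[(i+1)%4]).round(4) for i in range(4)],T.mean(0).round(4))
    d=T[0]-T[3]+T[1]-T[2];a=np.arctan2(d[1],d[0]);c,s=np.cos(a),np.sin(a)
    return [(np.array([[c,s],[-s,c]])@(ray(w,u,v,z)[:2]-T.mean(0))*1000).round(1) for u,v,z in pts]
print(loc([(254,24),(400,24),(386,236),(262,237)],[(281,62,.009),(284,218,.009)]))
```

```text
[np.float64(0.1137), np.float64(0.1803), np.float64(0.1161), np.float64(0.1787)] [0.4821 0.2071]
[array([62.2, 37. ]), array([-72.5,  37.5])]
```

Emit:
drive_tool(
  deltas=[
    [[0, -0.04, 0.02], 0],
    [[0, -0.045, 0.02], 0],
    [[0, -0.045, 0], 0],
    [[0, -0.045, 0], 0],
    [[0, -0.045, 0], 0],
    [[0, -0.045, 0], 0],
    [[0, -0.045, 0], 0],
    [[0, -0.045, 0], 0],
    [[0, -0.045, 0], 0],
    [[0, -0.045, 0], 0],
  ],
  gripper=0.9,
)

```text
time_s: 35.55
eef_pos: [0.4453, -0.2304, 0.203]
eef_rot: [0.016, 0.999, -0.045, -0.012]
wrist_force: [0.7, 0.4, 0.2]
opening: 0.903
```

Emit:
drive_tool(
  deltas=[
    [[0.01, -0.045, 0], 0.03],
    [[0.01, -0.045, 0], 0.03],
    [[0.01, -0.04, 0], 0.03],
    [[0.01, -0.03, 0], 0],
    [[0, 0, 0], 0],
    [[0, 0, 0], 0],
  ],
)

```text
time_s: 36.15
eef_pos: [0.4833, -0.4024, 0.1913]
eef_rot: [0.011, 1.0, -0.002, -0.016]
wrist_force: [-0.4, 1.1, -0.3]
opening: 0.898
```

Run:
```python
from h import *
w=camera("wrist");cv2.imwrite("pics/w25.png",w["frame"][:,:,::-1]);o,_=st()
```

```text
tcp [ 0.4831 -0.4021  0.1912] yaw -0.23 toolz [-0.033 -0.023 -0.999] open 0.902 F [ 0.2  0.1 -0.8] t 36.2 q6 0.72
```

View pics/w25.png

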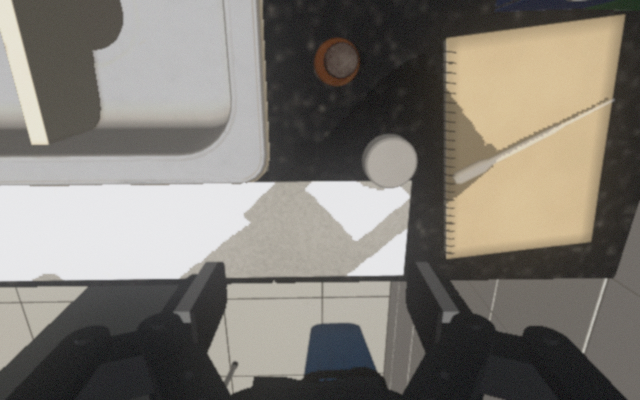

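Run:
```python
from h import *
w=camera("wrist")
print(ray(w,342,59,.092),ray(w,336,62,.074))
```

```text
[ 0.57545657 -0.42064615  0.092     ] [ 0.57432434 -0.41823586  0.074     ]
```

Emit:
drive_tool(
  deltas=[
    [[0.03, -0.006, -0.01], 0],
    [[0.03, -0.006, -0.01], 0],
    [[0.025, -0.006, -0.01], 0],
    [[0.005, 0, -0.01], 0],
    [[0, 0, 0], 0],
    [[0, 0, 0], 0],
  ],
)

```text
time_s: 36.85
eef_pos: [0.5754, -0.4115, 0.1508]
eef_rot: [0.01, 1.0, 0.002, -0.017]
wrist_force: [0.4, 0.2, 1.0]
opening: 0.902
```

Run:
```python
from h import *
w=camera("wrist");cv2.imwrite("pics/w26.png",w["frame"][:,:,::-1]);o,_=st()
```

```text
tcp [ 0.5752 -0.4114  0.1508] yaw 0.16 toolz [-0.035 -0.02  -0.999] open 0.902 F [-0.8  0.7 -0.7] t 36.9 q6 0.81
```

View pics/w26.png

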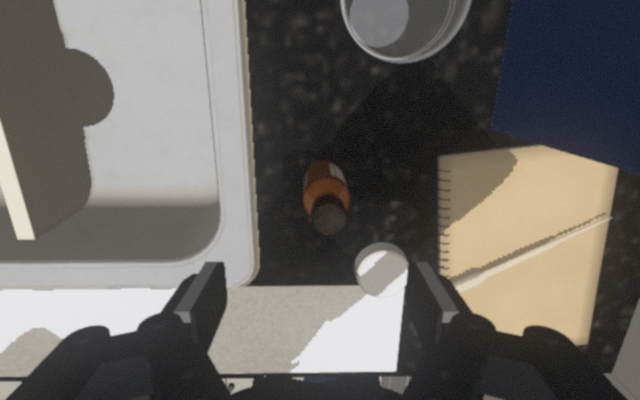

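Run:
```python
from h import *
w=camera("wrist");s=camera("scene")
for z in(0,.09,.11): print(z,ray(w,405,62,z).round(3),ray(w,405,0,z).round(3))
print(ray(w,330,214,.092),ray(w,325,180,.03))
for z in(.0,.05,.09,.12): print(proj(s,[.7,-.45,z]),proj(s,[.7,-.36,z]),end=" ")
crop(s,300,460,100,200,4.5,"s3.png")
```

```text
0 [ 0.667 -0.482  0.   ] [ 0.71  -0.479  0.   ]
0.09 [ 0.664 -0.459  0.09 ] [ 0.694 -0.457  0.09 ]
0.11 [ 0.664 -0.454  0.11 ] [ 0.69  -0.452  0.11 ]
[ 0.57824155 -0.42055173  0.092     ] [ 0.58165399 -0.42020211  0.03      ]
[354.65332397 147.66738861] [342.19478601 157.01424041] [355.44913762 136.64487644] [342.79340027 145.77462145] [356.10607356 127.54590677] [343.28809226 136.48625354] [356.61111652 120.55074883] [343.66873825 129.33922059]
```

View pics/s3.png

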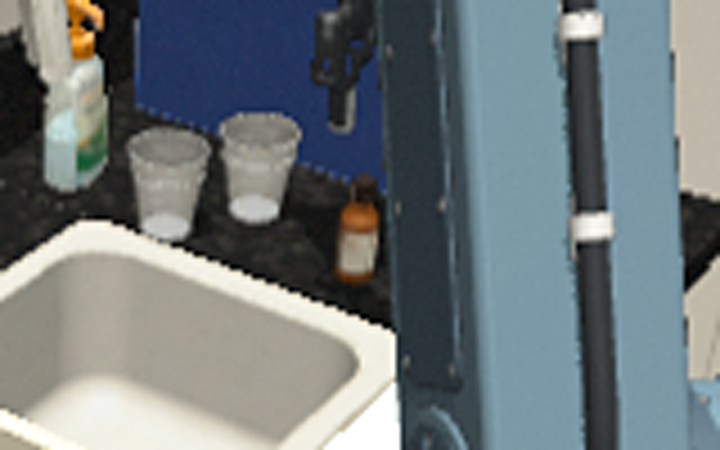

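Emit:
drive_tool(
  deltas=[
    [[0.001, -0.008, 0], 0],
    [[0, 0, -0.02], 0],
    [[0, 0, -0.02], 0],
    [[0, 0, 0], 0],
    [[0, 0, 0], 0],
  ],
)

```text
time_s: 37.5
eef_pos: [0.5756, -0.4254, 0.1163]
eef_rot: [0.014, 1.0, -0.001, -0.014]
wrist_force: [-0.2, -0.9, -0.2]
opening: 0.899
```

Run:
```python
from h import *
w=camera("wrist");cv2.imwrite("pics/w27.png",w["frame"][:,:,::-1]);o,_=st();p=o["eef_pos"];print(proj(w,[p[0],p[1],.092]))
```

```text
tcp [ 0.5755 -0.4253  0.1162] yaw -0.09 toolz [-0.029 -0.027 -0.999] open 0.905 F [-0.   0.1 -0.9] t 37.55 q6 0.8
[315.51480481 244.76700614]
```

View pics/w27.png

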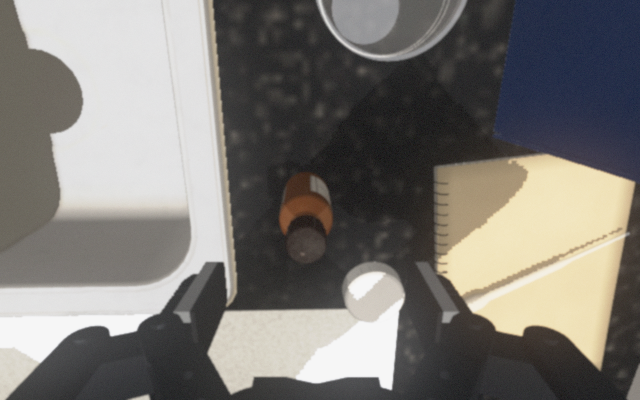

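Emit:
drive_tool(
  deltas=[
    [[0.001, 0.005, -0.02], 0],
    [[0, 0, -0.02], 0],
    [[0, 0, -0.015], 0],
    [[0, 0, 0], 0],
    [[0, 0, 0], 0],
  ],
)

```text
time_s: 38.05
eef_pos: [0.5789, -0.4239, 0.0669]
eef_rot: [0.017, 1.0, -0.001, -0.011]
wrist_force: [-0.1, -0.5, 0.2]
opening: 0.901
```

Emit:
drive_tool(
  deltas=[
    [[-0.002, 0.003, -0.01], 0],
    [[0, 0, -0.015], 0],
    [[0, 0, -0.005], 0],
    [[0, 0, 0], 0],
    [[0, 0, 0], 0],
  ],
)

```text
time_s: 38.55
eef_pos: [0.5775, -0.4216, 0.0367]
eef_rot: [0.018, 1.0, -0.001, -0.01]
wrist_force: [-0.3, -0.6, 0.6]
opening: 0.901
```

Run:
```python
from h import *
w=camera("wrist");cv2.imwrite("pics/w28.png",w["frame"][:,:,::-1]);o,_=st();p=o["eef_pos"];print(proj(w,[p[0],p[1],.092]))
```

```text
tcp [ 0.5776 -0.4215  0.0368] yaw -0.15 toolz [-0.02  -0.037 -0.999] open 0.902 F [-0.2 -0.1 -0. ] t 38.6 q6 0.81
[324.2177881  359.83240367]
```

View pics/w28.png

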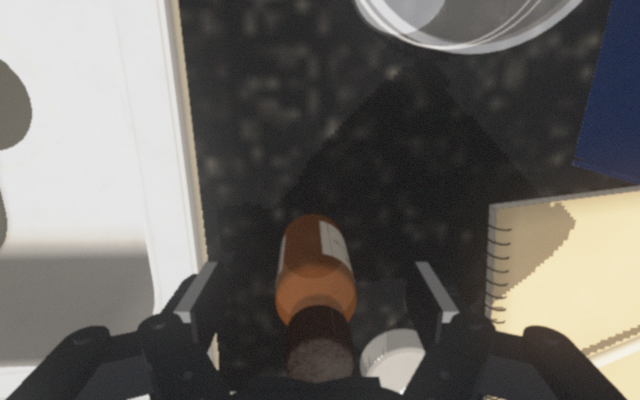

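Bottle is between the jaws, cap ahead of the palm; closing.

Emit:
drive_tool(
  deltas=[
    [[0, 0, 0], 0],
    [[0, 0, 0], 0],
    [[0, 0, 0], 0],
    [[0, 0, 0], 0],
    [[0, 0, 0], 0],
    [[0, 0, 0], 0],
    [[0, 0, 0], 0],
    [[0, 0, 0], 0],
    [[0, 0, 0], 0],
  ],
  gripper=0,
)

```text
time_s: 39.5
eef_pos: [0.5782, -0.4222, 0.0381]
eef_rot: [0.019, 1.0, -0.001, -0.009]
wrist_force: [0.1, 1.1, 0.7]
opening: 0.357
```

Emit:
drive_tool(
  deltas=[
    [[0, 0, 0.02], 0],
    [[0, 0, 0.03], 0],
    [[0, 0, 0.03], 0],
    [[0, 0, 0.02], 0],
    [[0, 0, 0], 0],
  ],
)

```text
time_s: 40.0
eef_pos: [0.5765, -0.4206, 0.1388]
eef_rot: [0.017, 1.0, -0.001, -0.011]
wrist_force: [-0.1, -0.1, 0.0]
opening: 0.364
```

Run:
```python
from h import *
w=camera("wrist");cv2.imwrite("pics/w29.png",w["frame"][:,:,::-1]);o,_=st()
```

```text
tcp [ 0.5759 -0.4201  0.137 ] yaw -0.16 toolz [-0.023 -0.033 -0.999] open 0.353 F [-0.1 -1.3 -0.3] t 40.05 q6 0.81
```

View pics/w29.png

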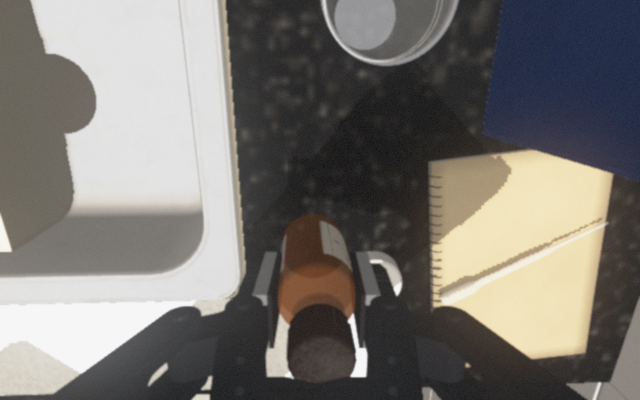

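Emit:
drive_tool(
  deltas=[
    [[-0.03, 0.01, 0.015], 0],
    [[-0.03, 0.03, 0.01], 0],
    [[-0.03, 0.04, 0], 0],
    [[-0.025, 0.045, 0], 0],
    [[-0.01, 0.045, 0], 0],
    [[0, 0.045, 0], 0],
    [[0, 0.045, 0], 0],
    [[0, 0.045, 0], 0],
    [[0, 0.045, 0], 0],
    [[0, 0.045, 0], 0],
  ],
)

```text
time_s: 41.05
eef_pos: [0.4355, -0.0134, 0.1425]
eef_rot: [0.01, 1.0, -0.007, -0.021]
wrist_force: [0.5, 0.0, -0.5]
opening: 0.359
```

Emit:
drive_tool(
  deltas=[
    [[0, 0.045, 0], 0],
    [[0, 0.045, 0], 0],
    [[0, 0.045, 0], 0],
    [[0, 0.045, 0], 0.01],
    [[0, 0.045, 0], 0.01],
    [[0, 0.045, 0], 0.01],
    [[0, 0.045, 0], 0.01],
    [[0.01, 0.03, 0], 0.01],
    [[0.02, 0.01, 0], 0],
    [[0, 0, 0], 0],
  ],
)

```text
time_s: 42.05
eef_pos: [0.4518, 0.3604, 0.1263]
eef_rot: [0.013, 0.999, 0.023, -0.031]
wrist_force: [-0.4, 0.2, -0.5]
opening: 0.358
```

Run:
```python
from h import *
w=camera("wrist");cv2.imwrite("pics/w30.png",w["frame"][:,:,::-1]);o,_=st()
```

```text
tcp [0.4501 0.3596 0.1257] yaw 2.55 toolz [-0.065 -0.027 -0.998] open 0.355 F [-1.1 -0.1 -0.8] t 42.1 q6 1.99
```

View pics/w30.png

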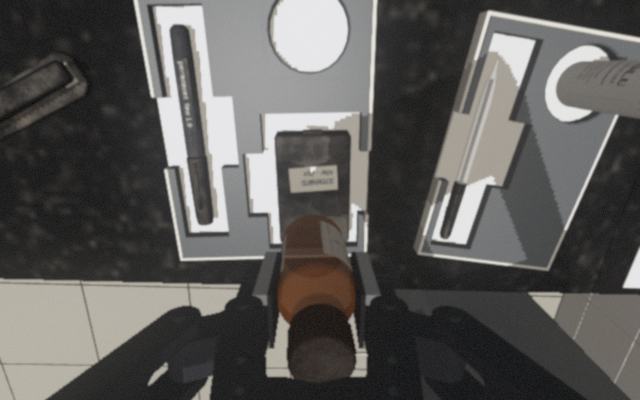

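Emit:
drive_tool(
  deltas=[
    [[0.02, 0, 0], 0],
    [[0.02, 0.001, 0], 0],
    [[0.02, 0.001, 0], 0],
    [[0.02, 0.001, 0], 0],
    [[0.02, 0.001, -0.01], 0],
    [[0.005, 0.001, -0.02], 0],
    [[0, 0, -0.01], 0],
    [[0, 0, 0], 0],
    [[0, 0, 0], 0],
  ],
)

```text
time_s: 43.0
eef_pos: [0.5476, 0.3545, 0.0746]
eef_rot: [0.017, 0.999, 0.02, -0.043]
wrist_force: [-0.4, 0.1, -0.4]
opening: 0.358
```

Run:
```python
from h import *
w=camera("wrist");cv2.imwrite("pics/w31.png",w["frame"][:,:,::-1]);o,_=st()
```

```text
tcp [0.5476 0.3546 0.0747] yaw 2.19 toolz [-0.085 -0.037 -0.996] open 0.355 F [-0.8 -0.4 -1.5] t 43.05 q6 1.93
```

View pics/w31.png

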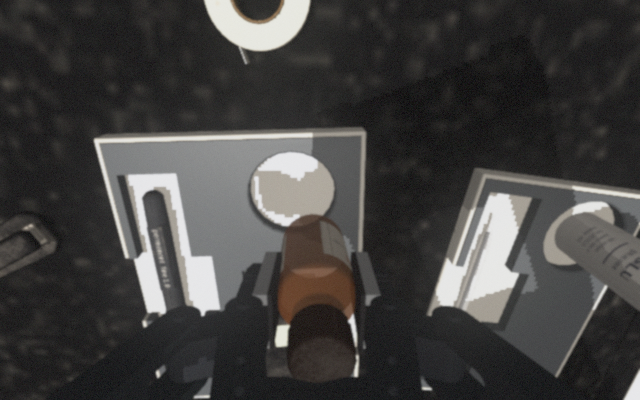

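Emit:
drive_tool(
  deltas=[
    [[0.011, 0.011, 0], 0],
    [[0, 0, -0.01], 0],
    [[0, 0, -0.008], 0],
    [[0, 0, 0], 0],
    [[0, 0, 0], 0],
  ],
)

```text
time_s: 43.55
eef_pos: [0.5571, 0.3656, 0.0576]
eef_rot: [0.017, 0.999, 0.021, -0.042]
wrist_force: [-0.1, -0.2, -1.5]
opening: 0.354
```

Run:
```python
from h import *
w=camera("wrist");cv2.imwrite("pics/w32.png",w["frame"][:,:,::-1]);o,_=st()
```

```text
tcp [0.5569 0.3655 0.0575] yaw 2.27 toolz [-0.084 -0.037 -0.996] open 0.357 F [ 0.1  0.1 -0.3] t 43.6 q6 1.93
```

View pics/w32.png

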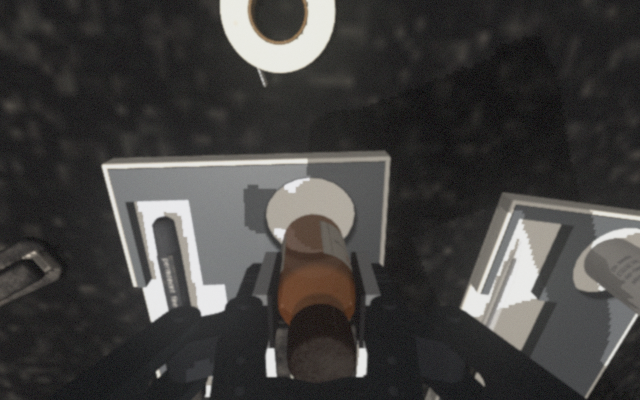

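Run:
```python
from h import *
w=camera("wrist")
for u,v in((266,213),(354,213),(310,178),(348,240)): print(ray(w,u,v,.013).round(4))
print("base far edge",ray(w,315,215,.019).round(4), "base sides",ray(w,285,232,.019).round(4),ray(w,348,240,.019).round(4))
T=[ray(w,u,v,.013)[:2] for u,v in((103,166),(389,156))];print(T,np.linalg.norm(T[0]-T[1]))
```

```text
[0.5635 0.3928 0.013 ]
[0.5649 0.3434 0.013 ]
[0.5849 0.369  0.013 ]
[0.5475 0.3455 0.013 ]
base far edge [0.5658 0.3657 0.019 ] base sides [0.555  0.3819 0.019 ] [0.5508 0.3465 0.019 ]
[array([0.58819841, 0.47706546]), array([0.59847132, 0.32757622])] 0.149841810153599
```

Emit:
drive_tool(
  deltas=[
    [[0.008, 0.003, 0], 0],
    [[0, 0, -0.005], 0],
    [[0, 0, -0.003], 0],
    [[0, 0, 0], 0],
    [[0, 0, 0], 0],
  ],
)

```text
time_s: 44.15
eef_pos: [0.5664, 0.3688, 0.0497]
eef_rot: [0.017, 0.999, 0.02, -0.042]
wrist_force: [0.4, 0.4, -1.3]
opening: 0.356
```

Run:
```python
from h import *
w=camera("wrist");cv2.imwrite("pics/w33.png",w["frame"][:,:,::-1]);o,_=st()
```

```text
tcp [0.5664 0.3688 0.0496] yaw 2.25 toolz [-0.083 -0.036 -0.996] open 0.36 F [-0.5  0.3 -0.5] t 44.2 q6 1.93
```

View pics/w33.png

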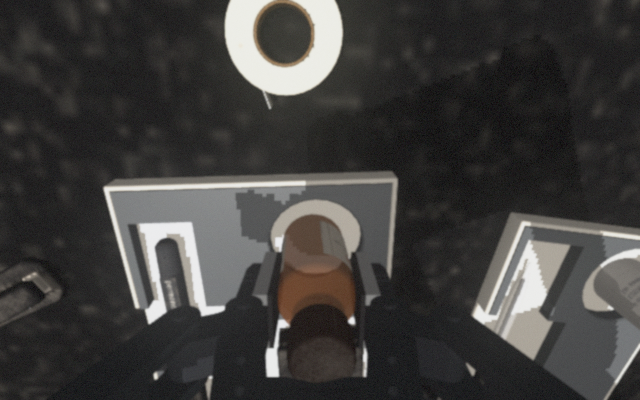

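Emit:
drive_tool(
  deltas=[
    [[-0.001, 0, -0.004], 0],
    [[0, 0, 0], 0],
    [[0, 0, 0], 0],
  ],
)

```text
time_s: 44.5
eef_pos: [0.5651, 0.3688, 0.0454]
eef_rot: [0.017, 0.999, 0.02, -0.042]
wrist_force: [-0.1, 0.4, -1.3]
opening: 0.358
```

Emit:
drive_tool(
  deltas=[
    [[0, 0, -0.002], 0],
    [[0, 0, 0], 0],
    [[0, 0, 0], 0],
  ],
)

```text
time_s: 44.8
eef_pos: [0.5651, 0.3689, 0.0433]
eef_rot: [0.017, 0.999, 0.02, -0.042]
wrist_force: [-1.3, -0.4, -0.8]
opening: 0.357
```

Release.

Emit:
drive_tool(
  deltas=[
    [[0, 0, 0], 0],
    [[0, 0, 0], 0],
    [[0, 0, 0], 0],
    [[0, 0, 0], 0],
    [[0, 0, 0], 0],
  ],
  gripper=0.7,
)

```text
time_s: 45.3
eef_pos: [0.5656, 0.369, 0.044]
eef_rot: [0.017, 0.999, 0.02, -0.041]
wrist_force: [-0.1, -0.2, -0.0]
opening: 0.7
```

Run:
```python
from h import *
w=camera("wrist");cv2.imwrite("pics/w34.png",w["frame"][:,:,::-1]);o,_=st()
```

```text
tcp [0.5657 0.3691 0.044 ] yaw 2.27 toolz [-0.082 -0.035 -0.996] open 0.696 F [ 1.2 -0.3  0.3] t 45.35 q6 1.93
```

View pics/w34.png

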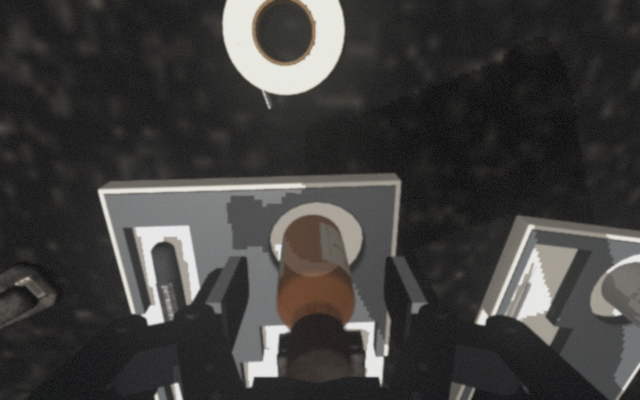

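Emit:
drive_tool(
  deltas=[
    [[0, 0, 0.02], 0],
    [[0, 0, 0.03], 0],
    [[0, 0, 0.04], 0],
    [[0, 0, 0.04], 0],
    [[-0.03, 0, 0.03], 0],
    [[-0.04, -0.03, 0.02], 0],
    [[-0.04, -0.03, 0], 0],
    [[0, 0, 0], 0],
    [[0, 0, 0], 0],
  ],
)

```text
time_s: 46.25
eef_pos: [0.4499, 0.3069, 0.2257]
eef_rot: [0.018, 0.999, 0.02, -0.044]
wrist_force: [0.8, -0.4, 1.0]
opening: 0.699
```

Run:
```python
from h import *
w=camera("wrist");cv2.imwrite("pics/w35.png",w["frame"][:,:,::-1]);o,_=st()
s=camera("scene");crop(s,180,340,180,350,3.4,"s_f.png")
```

```text
tcp [0.4496 0.307  0.2252] yaw 2.25 toolz [-0.089 -0.038 -0.995] open 0.697 F [-0.1 -0.4 -1. ] t 46.3 q6 1.91
```

View pics/w35.png

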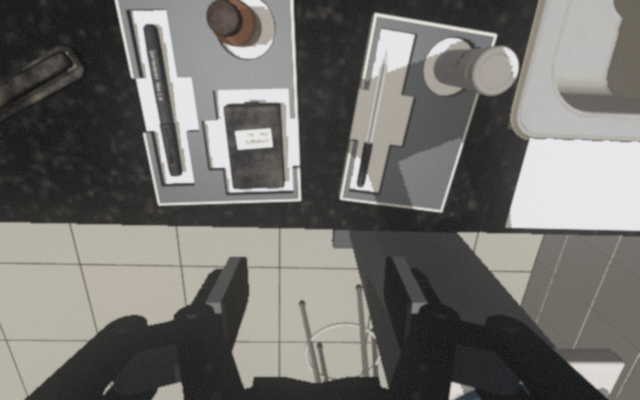

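View pics/s_f.png

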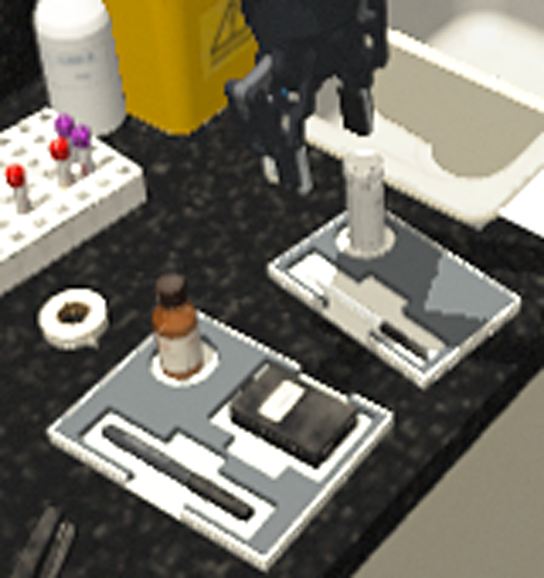

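Run:
```python
from h import *
w=camera("wrist");t=camera("top")
def loc(p,o,a):
    a=np.radians(a);c,s=np.cos(a),np.sin(a);return (np.array([[c,s],[-s,c]])@(np.array(p)[:2]-o)*1000).round(1)
S=(np.array([.490,.3944]),3.1);T=(np.array([.4810,.2066]),-5.8)
print("bottle",loc(ray(w,226,17,.096),*S),"vial",loc(ray(w,493,71,.094),*T))
f=lambda u,v,z:ray(w,u,v,z)
print("marker",loc((f(152,25,.011)+f(175,176,.011))/2,*S),"case",loc(sum(f(u,v,.025) for u,v in((224,104),(283,102),(284,188),(232,189)))/4,*S),"pen",loc((f(386,50,.009)+f(362,187,.009))/2,*T))
print("corner check smear",loc(f(158,206,.013),*S),loc(f(301,201,.013),*S),"strip",loc(f(375,14,.013),*T),loc(f(340,200,.013),*T))
crop(t,150,300,140,270,5,"t_f.png")
```

```text
bottle [ 68.4 -30.6] vial [ 55.3 -22.3]
marker [ 0.3 52.3] case [-38.1 -33.3] pen [-6.7 37.4]
corner check smear [-101.7   76.4] [-100.   -74.9] strip [88.  56.3] [-90.7  57. ]
```

View pics/t_f.png

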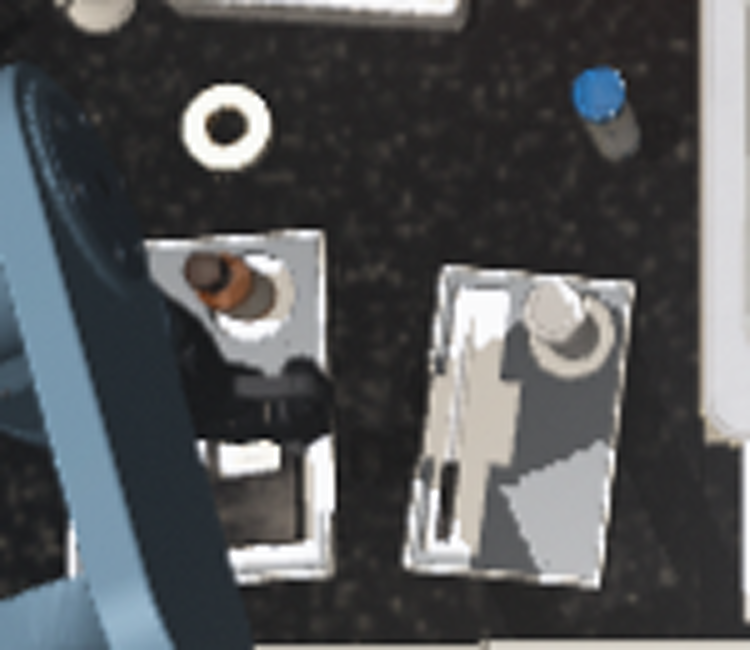

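All five are within their limits; the blue-capped vial and tape roll sit at the same pixels as at the start.

```bash
python3 -c "
from bench import hand_in
print(hand_in())"
```

```text
the job is handed in; nothing more can be done
None
```

Both kits are made up and I handed the job in at about 46 s of the 147 s allowed; the system gave no verdict. All five things are in their own pockets and released, with the gripper clear of them.

Last positions measured from the wrist camera, in each tray's own frame:

| Thing | Measured (x, y) mm | Pocket centre (x, y) mm |
|---|---|---|
| Slide case | (-38, -33) | (-40, -32.5) |
| Marker | (0, 52) | (0, 51) |
| Amber bottle | (68, -31) | (65.5, -32.5) |
| Strip vial | (55, -22) | (56, -23.5) |
| Pen | (-7, 37) | (0, 32.5) |

- **Limits:** every position is within its limit. I set the pen off centre on purpose so the gripper would clear the standing strip vial.
- **Upright and flat:** the bottle and vial look upright and the long things look flat in the scene and wrist pictures. I judged heights and tilt only from those pictures and from the gripper height at release.
- **Left alone:** the blue-capped vial and the tape roll show at the same pixels in the top view as at the start.
- **Disagreements:** the case's visible lid measured about 80 mm long against the 88 mm given, which I put down to its latches. The tool tilted slowly, up to about 0.09 rad, so the bottle went in about 0.06 rad off vertical and stood up when released.

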